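# Clamp a brass plate in the engraver and hold the cam bolt

### The arm

A 6-joint arm with a two-finger parallel gripper is mounted at the origin on the work surface. World frame = base frame: x ahead of the robot, y to its left, z up, the work surface at z = 0. Lengths are in mm, angles in rad, forces in N, time in s.
With the tool pointing down it reaches from about 250 to 775 mm from the base axis. Payload 4 kg.
Tool frame: the origin (TCP) lies at the very end of the fingers, on their centre line; the grasp point (between the pads) lies grip_point_offset behind it (grip_point_offset is the distance from the TCP to the grasp point, in mm); x points along the fingers, y is the direction in which the jaws open and shut, and the axes are right-handed (so a half turn about x gives the same grasp; the last joint's range is limited). The gripper opens to 85 mm and grips with 20 to 120 N. Pads are 22 mm wide; open, the fingers measure 114 mm over their backs; the gripper's body (76 mm by 85 mm) begins 54 mm behind the grasp point. The pads swing forward as they close: fully open they stand 13 mm farther back than shut.
Start: joints at [-1.415, 0.087, 1.371, -0, 1.684, -0.103], TCP at [140.752, -531.701, 231.341] pointing down, gripper open.
Joint ranges: [-3.1, 3.1], [-0.76, 2.03], [0.27, 2.55], [-1.08, 4.22], [0.17, 2.65], [-2.57, 2.57]. Speed limits (rad/s): [2.79, 2.79, 3.14, 3.14, 3.14, 3.14].

### API

Orientations are given as a 3x3 rotation matrix whose columns are the frame's x, y, z axes.
In Python, from workcell import * gives the robot as it stands. The module is installed in compiled form; this text tells all that it offers.
- The arm moves only by the tool play_rows, never from a script. Its argument "deltas" is one flat list of numbers, 7 for each row, row after row: the turn, a rotation vector about the tool's x, y, z in rad, then the shift along the tool's x, y, z in m, then the closure, from 0 (fully open) to 1 (shut). In form: [rx, ry, rz, tx, ty, tz, claw, rx, ry, rz, tx, ty, tz, claw, ...]. A call has 1 to 10 rows; each row is the pose to reach, as a shift and turn from the pose commanded when the call began, along the tool's axes at that moment; what a row does not reach only later rows make up. A row lasts 1/8 s, in which the tool goes at most 62.5 mm and 10.7 degrees, less where a joint would pass 70% of its speed; a pose out of reach is approached as far as the arm can. A call with a gripper value outside its range is refused whole. The fingers move at their own pace and stop on an object; "grip_force" is the grip in N (left out, the last holds). Time passes only in rows, so rows that repeat a pose let the fingers close. It gives the time, the measured TCP pose, the force and the opening at its end, in the units of the state.
- get_state(): the state, without advancing time (a new reading comes with each control period).
- grab_frame(name): name is "side" or "top" or "wrist"; returns the picture (420x560x3 uint8, blue, green, red); there is no depth.
- calibration(name): a dict with "mtx" (3x3 intrinsics, pixels), "distortion" ([k1, k2, p1, p2, k3] as OpenCV has them; the pictures are not rectified), "rvec" (rotation vector, rad) and "tvec" (3), from world to camera coordinates, as OpenCV has them. Camera axes: x right, y down, z forward; pixel columns grow to the right and rows downward; lengths in mm; the calibration is good to about 2 mm. A picture is of the moment at which its call begins: read the wrist's pose just before it. calibration takes no time and is no camera call; for the wrist camera it gives the pose at the moment of the call.
- sign_off(): hands the job in, once; it reports no verdict.
The state is a dict: "time_s": time; "qpos": joint angles; "joint_vel": joint speeds; "joint_efforts": joint torques, N m; "ee_pos": TCP position; "eef_rot": TCP orientation; "wrist_force": force on the tool from outside, world axes, zero at the start; "moment": the same for the moment, N m; "opening": opening from 0.0 (shut) to 1.0 (fully open).
Only numpy, scipy, OpenCV 4.12 (cv2) and the standard library are available. Lean on these libraries where they do the work, as an engineer would, in place of code of your own. Each camera call takes 0.05 s, during which the arm holds its last target.

### The job

Load the brass plate for engraving: pick it up from the wooden block by its edges only, never touching its lacquered top face, and set it down gently, flat and centred on the engraver's plate rest between the fence and the open jaw, and let go of it. Then reach down into the gap behind the upright bracket, grip the hidden hex head of the cam bolt across its flats and turn it anticlockwise as seen from the robot's side (about 45 degrees, the top of the head going left) until the jaw presses the plate firmly against the fence. Finish while still gripping the head, holding the bolt from turning back against its spring so that a colleague can tighten the lock nut in front, and leave the spanner and the varnish jar where they are.

Things in the scene. Friction and masses are not known exactly. Their poses are not given: they have to be found in the camera images.
- plate: loose brass door plate, 60 mm wide (its x), 120 mm long (its y), 0.33 kg; origin at the centre of its underside, z up. 5 mm thick with square upright edges; the lacquered face is a 1 mm raised panel on top, set back 5 mm from every edge. Starts lying on the wooden block, turned with the block to about 0.05 rad.
- plate_face: the lacquered top face of the plate, a 50 x 110 x 1 mm panel; origin at the centre of the panel's underside, 5 mm above the plate's underside. The robot must not touch it.
- block: fixed wooden drying block under the plate; origin on the bench under its centre. Upper part 40 mm wide (x), 100 mm long (y), 6 to 31 mm high, so the plate overhangs it by about 10 mm all round; below it a 75 x 140 mm foot, 6 mm high. The plate's underside starts 31 mm above the bench.
- machine: fixed bench-top engraving machine; origin on the bench under rest. Its x points rearward (away from the robot, within 0.2 rad), y to the robot's left. Casting x -115..155, y -210..190 mm; bed 20 mm high. Rear guide beam along y: front face x = 78 mm, top 90 mm high, rod to 104 mm. Parked engraving head: y -181..-119, x -5..132 mm, 200 mm high.
- rest (a point): the plate's place on the machine: 40 mm above the bench, on the top of the plate rest, axes as the machine's. A clamped plate has its origin here, long side along y. The rest is a bar 46 mm wide (x), 110 mm long, standing 20 mm above the bed, so fingers beside the plate's long edges have 20 mm of room below its underside.
- fence: fixed steel fence at the right-hand (-y) end of the rest, 60 mm wide, its face towards the plate at y = -60 mm from rest, its top 10 mm above the rest; origin at the foot of that face on the bed.
- jaw: sliding steel jaw at the left-hand end of the rest, its top 34 mm above the rest. The cam bolt pushes it to -y (to the fence), 14 mm per rad of bolt angle. Origin on the bed under the pad's face, y = +68 mm from rest at bolt angle 0: the opening from fence to pad is then 128 mm for the 120 mm plate. Closing, it slides the plate along the rest to the fence.
- jaw_pad: rubber pad of the jaw, 44 mm wide, 15 mm high, that meets the plate's short edge; origin at the centre of its face. It yields 1 mm per 2.5 N: with the plate in, it presses from a bolt angle of about 0.57 rad, with 2.5 N at about 0.65 rad, 7 N at about 0.78 rad.
- cam_bolt: steel cam bolt; its hidden hex head is 24 mm across flats, 15 mm thick; origin at the head's centre. Bolt axis horizontal along the machine's x. It is at x 34.5, y 118.5, z 35 mm from rest (75 mm above the bench). At bolt angle 0 two flats lean 0.4 rad from upright, top to the right (-y); at 0.4 rad they are upright, at 0.8 they lean 0.4 to the left. Frame = machine's at angle 0.
- bracket_top (a point): middle of the top edge of the rear face of the upright steel bracket, 22 mm above the bolt axis and 12.5 mm in front (-x) of the head's centre; axes as the machine's. Bracket 70 mm wide (y), 8 mm thick. The gap behind it, to the guide beam, is 56 mm, open above and at the sides; the head is in it. The gap's floor (bracket foot) is 49 mm below the head's centre.
- bolt_turn (a joint): cam bolt angle, rad: 0 = jaw open, end stop at 0.95; starts at 0 to 0.1. Grows as the bolt turns anticlockwise seen from the robot's side (top of the head going left, +y). A spring of 0.15 N m/rad turns it back when let go (friction 0.03 N m); with the plate clamped it pulls back with about 0.2 N m. Fingers on the flats lean with them as they turn it.
- spanner: bystander: the colleague's spanner, 180 mm long, lying on the bench left of the machine; leave alone.
- varnish: bystander: closed varnish jar, 52 mm across, 75 mm high, standing to the right beyond the block; leave alone.
Not all that is in view belongs to the job. Of the things like the plate, leave any that is blue or green; of the rest the smaller one is meant.

How it is judged (in metres and radians):
On the way, in this order (a step that is already met when the one before it is completed fails the run):
1. the plate is lifted off the block in the fingers (z of plate in the frame of block above 0.05 m and contact force between the fingers and plate above 1 N), for 0.2 s.
2. the plate lies flat on the rest between fence and jaw, let go, with the jaw still open (x of plate in the frame of rest between -0.01 and 0.01 m and z of plate in the frame of rest between -0.003 and 0.003 m and angle between plate's own z axis and vertical below 0.04 rad and y of plate in the frame of rest between -0.003 and 0.01 m and contact force between the arm and plate below 0.1 N and value of joint bolt_turn below 0.3 rad), for 0.2 s.
3. the hex head is gripped and turned until the jaw presses the plate against the fence (x of plate in the frame of rest between -0.01 and 0.01 m and z of plate in the frame of rest between -0.003 and 0.003 m and angle between plate's own z axis and vertical below 0.04 rad and y of plate in the frame of rest between -0.0025 and 0.0025 m and angle between the y axis of plate and the y axis of rest, either way round below 0.04 rad and contact force between jaw_pad and plate above 2.5 N and contact force between fence and plate above 1.5 N and contact force between the fingers and cam_bolt above 5 N and distance between the grasp point and cam_bolt below 0.025 m and contact force between the arm and plate below 0.1 N and contact force between the arm and jaw below 0.1 N and value of joint bolt_turn above 0.55 rad and velocity of joint bolt_turn between -0.1 and 0.1 rad/s), for 0.3 s.
At the end, for the whole second after the job is handed in: fingers grip the hex head (>5 N), cam bolt still and beyond 0.55 rad; jaw pad presses the plate >2.5 N, plate presses the fence >1.5 N; plate flat, within 10 mm of the middle line, 2.5 mm of the fence place, square to 0.04 rad; robot touches neither plate nor jaw (all of step 3); the arm keeps its last pose, push and grip.
It fails at once if the fingers touch the lacquered face (contact force between the arm and plate_face above 0.3 N).
It fails at once if the plate is dropped (linear speed of plate above 0.5 m/s and contact force between the fingers and plate below 0.1 N).
It fails at once if the spanner is disturbed (distance of spanner from where it was at the start of the episode above 0.03 m).
It fails at once if the varnish is disturbed (distance of varnish from where it was at the start of the episode above 0.03 m).
It also fails if it takes over 48 s, if anything falls off the work surface, if the arm or the gripper's body presses on something with over 40 N, if the wrist force passes 120 N, or if a joint passes its speed limit or range.

## Working session

There is one attempt and no reset: what is moved stays moved. The work goes in short steps, Python scripts to look and compute and a tool call to move; the robot and the scene stay as the last step left them, time stands still between calls to the robot, and variables do not carry over. Pictures are saved under pics/ and viewed, and the job is handed in when it is done.

Besides the shell and the picture viewer there is one more tool, called after "Call:" as name(argument=value, ...), one argument or row to a line, values as JSON. play_rows: Moves the arm, as the interface text tells. Its arguments: {"type":"object","properties":{"deltas":{"type":"array"},"grip_force":{"type":"number"}},"required":["deltas"]}

```bash
mkdir -p pics; ls
python3 - <<'E'
from workcell import *
import cv2
s=get_state()
for k,v in s.items(): print(k,v)
for n in ["side","top","wrist"]:
    c=calibration(n); print(n,c)
    cv2.imwrite(f"pics/{n}0.png",grab_frame(n))
try: print(grip_point_offset)
except Exception as e: print(e)
E
```

```text
pics
time_s 0.0
qpos [-1.41509424e+00  8.79531603e-02  1.37226845e+00  1.10680311e-05
  1.68356343e+00 -1.03081055e-01]
joint_vel [-0.00137856  0.00066851  0.00054762 -0.000552    0.00130581  0.00089185]
joint_efforts [-1.26311003e-03 -3.51871419e+01 -3.13269496e+01 -1.55416978e-04
  1.08044670e-02 -1.98964845e-07]
ee_pos [ 140.68024705 -531.19796917  230.13290521]
eef_rot [[-3.29117500e-04  2.55905237e-01 -9.66701816e-01]
 [ 2.16757448e-03 -9.66699415e-01 -2.55905339e-01]
 [-9.99997597e-01 -2.17962111e-03 -2.36535966e-04]]
wrist_force [0.23777    0.00238323 0.19127471]
moment [-0.03632125  0.07453917 -0.00035686]
opening 0.9977222115841451
side {'mtx': array([[532.13388586,   0.        , 280.1808767 ],
       [  0.        , 532.13388586, 212.20979815],
       [  0.        ,   0.        ,   1.        ]]), 'distortion': array([0.0111939, 0.       , 0.       , 0.       , 0.       ]), 'rvec': array([ 0.37830312, -2.69364494,  1.34154767]), 'tvec': array([ 565.35559262,  169.45067509, 1352.12977994])}
top {'mtx': array([[477.8572179 ,   0.        , 287.99195659],
       [  0.        , 477.8572179 , 205.41262124],
       [  0.        ,   0.        ,   1.        ]]), 'distortion': array([-0.0419262,  0.       ,  0.       ,  0.       ,  0.       ]), 'rvec': array([ 2.16387164, -2.17120994,  0.09304467]), 'tvec': array([  -2.0682698 ,  574.83703438, 1238.49170625])}
wrist {'mtx': array([[359.56669024,   0.        , 281.67454041],
       [  0.        , 359.56669024, 204.82529618],
       [  0.        ,   0.        ,   1.        ]]), 'distortion': array([-0.05831534,  0.        ,  0.        ,  0.        ,  0.        ]), 'rvec': array([-2.280692  ,  1.75583371,  0.28088403]), 'tvec': array([-549.57592032,  -40.44168898,  378.79515384])}
18.700000000000003
```

View pics/side0.png

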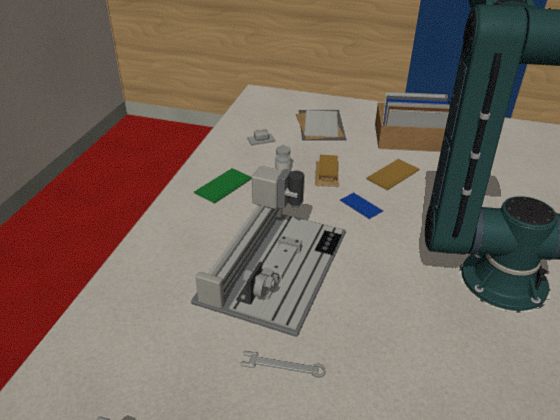

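View pics/top0.png

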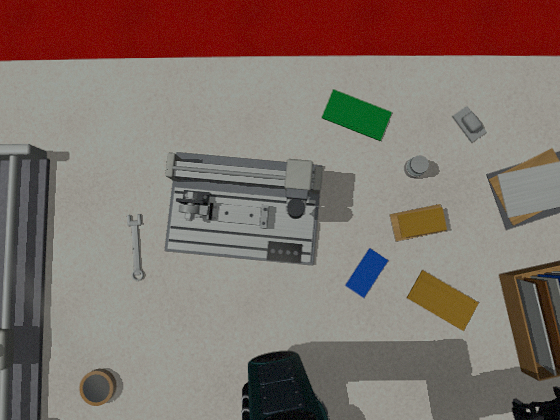

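View pics/wrist0.png

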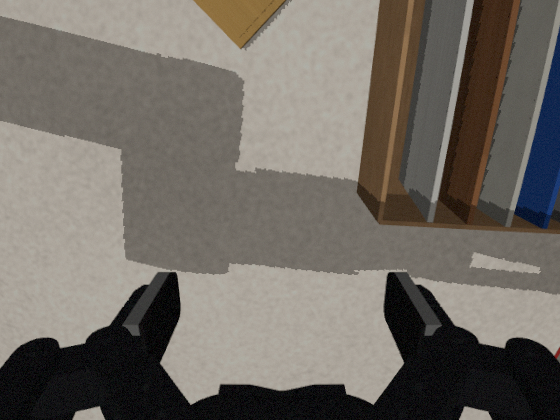

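The top view shows these plate-like things: brass on the block (420,223), a larger brass one on the bench (443,300), blue (367,272) and green (357,115). The description means the smaller brass one at (420,223). I'll check it in a crop and measure roughly.

```bash
cat > h.py <<'E'
import numpy as np, cv2
from workcell import *
def rays(c,px):
    px=np.asarray(px,float).reshape(-1,1,2)
    n=cv2.undistortPoints(px,c["mtx"],c["distortion"]).reshape(-1,2)
    R=cv2.Rodrigues(c["rvec"])[0]; t=np.asarray(c["tvec"]).ravel()
    d=np.c_[n,np.ones(len(n))]@R
    return -R.T@t,d
def onz(c,px,z):
    o,d=rays(c,px); return o+d*((z-o[2])/d[:,2])[:,None]
def proj(c,P):
    return cv2.projectPoints(np.asarray(P,float).reshape(-1,1,3),c["rvec"],c["tvec"],c["mtx"],c["distortion"])[0].reshape(-1,2)
def ori(im):
    hsv=cv2.cvtColor(im,cv2.COLOR_BGR2HSV)
    return hsv
E
python3 - <<'E'
from h import *
im=cv2.imread("pics/top0.png");c=calibration("top")
hsv=cv2.cvtColor(im,cv2.COLOR_BGR2HSV)
m=cv2.inRange(hsv,(12,130,90),(30,255,255))
cs,_=cv2.findContours(m,cv2.RETR_EXTERNAL,cv2.CHAIN_APPROX_NONE)
for k in cs:
    if cv2.contourArea(k)>300:
        r=cv2.minAreaRect(k);b=cv2.boxPoints(r)
        for z in (36,6): 
            p=onz(c,b,z); print(r,z,p.round(0)[:,:2].tolist(),np.linalg.norm(p[0]-p[1]),np.linalg.norm(p[1]-p[2]))
# machine corners
print(onz(c,[[166,250],[315,264],[324,166],[173,155]],20).round(0))
cv2.imwrite("pics/c1.png",cv2.resize(im[180:340,330:490],None,fx=4,fy=4,interpolation=2)[:600,:])
cv2.imwrite("pics/c2.png",cv2.resize(im[140:280,155:355],None,fx=4,fy=4,interpolation=2))
E
```

```text
((442.3558349609375, 300.02178955078125), (65.77239990234375, 31.838577270507812), 30.068584442138672) 36 [[334.0, -309.0], [404.0, -352.0], [319.0, -498.0], [249.0, -454.0]] 82.81265181777518 169.51774862809378
((442.3558349609375, 300.02178955078125), (65.77239990234375, 31.838577270507812), 30.068584442138672) 6 [[331.0, -316.0], [403.0, -360.0], [315.0, -510.0], [244.0, -465.0]] 84.79744896922175 173.58063439749333
((418.4589538574219, 221.9297332763672), (26.83286476135254, 52.12065124511719), 78.11134338378906) 36 [[550.0, -272.0], [578.0, -408.0], [508.0, -420.0], [481.0, -285.0]] 138.26856039499702 70.33327473091114
((418.4589538574219, 221.9297332763672), (26.83286476135254, 52.12065124511719), 78.11134338378906) 6 [[552.0, -279.0], [581.0, -417.0], [510.0, -430.0], [482.0, -292.0]] 141.58248693620354 72.01897468464526
[[ 458.  321.   20.]
 [ 420.  -75.   20.]
 [ 682. -101.   20.]
 [ 714.  307.   20.]]
```

View pics/c1.png

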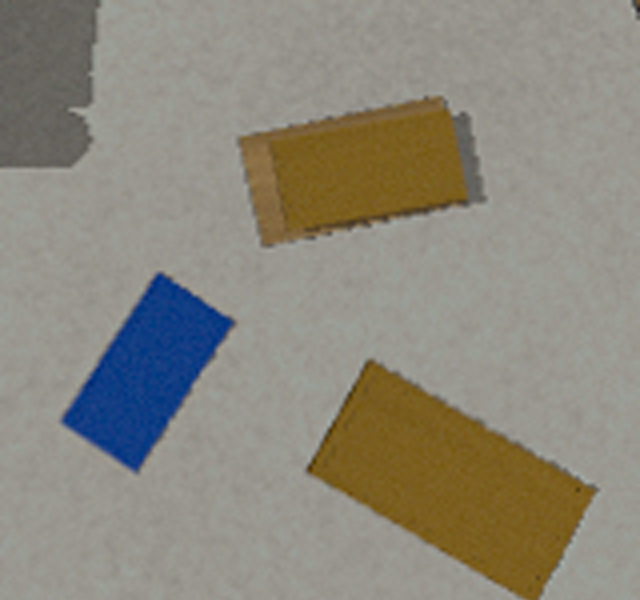

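View pics/c2.png

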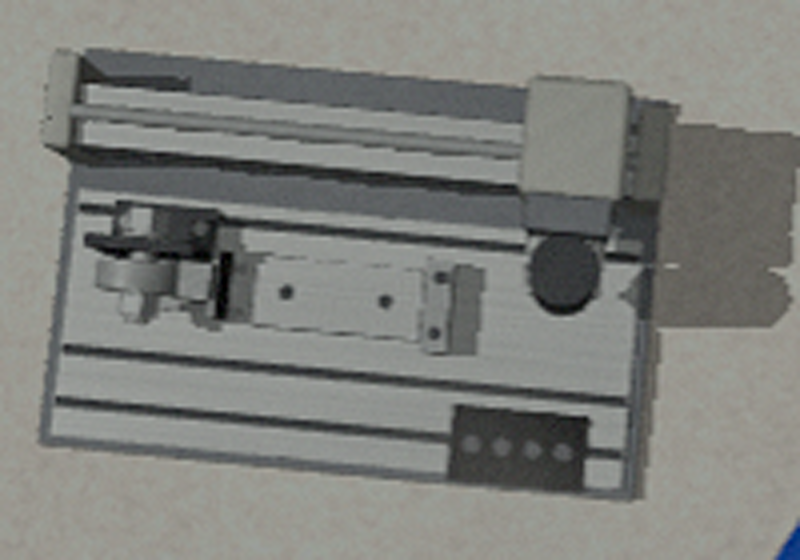

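Run:
```python
from h import *
s=get_state();c=calibration("wrist")
R=np.array(s["eef_rot"]);o,d=rays(c,[[281,205]])
print("cam in tool",R.T@(o-s["ee_pos"]),"axis",R.T@d[0])
t=calibration("top")
b=np.array([[270,139],[447,108],[467,200],[287,232]])/4+[330,180]
p=onz(t,b,37);print(p.round(0),p.mean(0))
# machine rest rough: front-edge corners
A,B,C,D=onz(t,[[166,250],[315,264],[324,166],[173,155]],20)
y=(A-B)/np.linalg.norm(A-B);x=np.array([y[1],-y[0],0]);yaw=np.arctan2(x[1],x[0]);
print(yaw,A+115*x-190*y,B+115*x+210*y)
rp=np.array([[240,255],[240,325],[435,345],[440,265]])/4+[155,140]
print(onz(t,rp,40).round(0))
```

```text
cam in tool [-1.41894783e+02  6.04883943e-02 -7.91794303e+01] axis [ 9.50214625e-01 -8.37063501e-04  3.11601062e-01]
[[ 548. -291.   37.]
 [ 568. -409.   37.]
 [ 508. -420.   37.]
 [ 487. -301.   37.]] [ 527.78895735 -355.2954641    37.        ]
-0.09487841615080149 [554.29285588 120.46753311  20.        ] [554.58229258 123.50898029  20.        ]
[[579. 188.  40.]
 [533. 187.  40.]
 [519.  59.  40.]
 [572.  56.  40.]]
```

```bash
cat >> h.py <<'E'
from scipy.spatial.transform import Rotation as Ro
def delta(R0,p0,R1,p1):
    rv=Ro.from_matrix(np.array(R0).T@np.array(R1)).as_rotvec()
    t=np.array(R0).T@(np.array(p1)-np.array(p0))
    return rv.round(4),(t/1000).round(4)
def down(yaw): # tool y at world angle yaw, tool x down
    y=np.array([np.cos(yaw),np.sin(yaw),0]);x=np.array([0,0,-1.]);return np.c_[x,y,np.cross(x,y)]
E
python3 - <<'E'
from h import *
s=get_state()
print(delta(s["eef_rot"],s["ee_pos"],down(0.17),[528,-355,230]))
E
```

```text
(array([-1.4821e+00, -1.4000e-03,  1.3000e-03]), array([ 0.0006, -0.0713, -0.4196]))
```

Call:
play_rows(
  deltas=[-0.15,0,0,0,-0.007,-0.042,0,-0.3,0,0,0,-0.014,-0.084,0,-0.45,0,0,0,-0.021,-0.126,0,-0.6,0,0,0,-0.028,-0.168,0,-0.75,0,0,0,-0.035,-0.21,0,-0.9,0,0,0,-0.043,-0.252,0,-1.05,0,0,0,-0.05,-0.294,0,-1.2,0,0,0,-0.057,-0.336,0,-1.35,0,0,0,-0.064,-0.378,0,-1.482,0,0,0,-0.071,-0.42,0],
  grip_force=50,
)

```text
time_s: 1.4
ee_pos: [529.7, -354.8, 230.7]
eef_rot: [[-0.001, 0.985, 0.174], [0.0, 0.174, -0.985], [-1.0, -0.001, -0.0]]
wrist_force: [0.3, -0.4, 0.3]
opening: 1.005
```

Call:
play_rows(
  deltas=[0,0,0,0,0,0,0,0,0,0,0,0,0,0],
)

```text
time_s: 1.65
ee_pos: [528.2, -355.6, 230.7]
eef_rot: [[-0.001, 0.986, 0.169], [0.0, 0.169, -0.986], [-1.0, -0.001, -0.0]]
wrist_force: [-0.1, 0.7, 0.1]
opening: 0.996
```

Run:
```python
from h import *
import pickle
s=get_state();c=calibration("wrist");im=grab_frame("wrist")
print(s["time_s"],s["ee_pos"],s["qpos"],np.array(s["eef_rot"]).round(4))
cv2.imwrite("pics/w1.png",im);pickle.dump((s,c),open("w1.pkl","wb"))
```

```text
1.65 [ 528.16871033 -355.61578691  230.74644765] [-6.81233074e-01  2.83424075e-01  1.14377562e+00 -7.03918801e-04
  1.71561726e+00 -8.50722947e-01] [[-1.400e-03  9.857e-01  1.686e-01]
 [ 2.000e-04  1.686e-01 -9.857e-01]
 [-1.000e+00 -1.300e-03 -5.000e-04]]
```

View pics/w1.png

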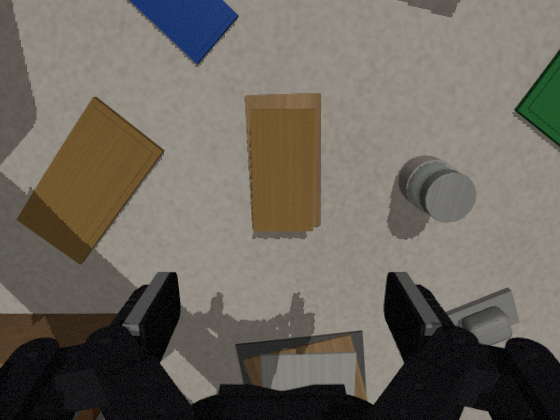

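The wrist view shows the plate at (250–317, 108–233) on the paler block foot. The varnish jar at (440,190) is well clear. I'll extract the plate's edges.

Run:
```python
from h import *
import pickle
s,c=pickle.load(open("w1.pkl","rb"));im=cv2.imread("pics/w1.png")
hsv=cv2.cvtColor(im,cv2.COLOR_BGR2HSV)
for p in [(280,170),(280,115),(280,101),(319,170),(248,170),(285,236)]: print(p,hsv[p[1],p[0]])
cv2.imwrite("pics/w1c.png",cv2.resize(im[80:250,225:345],None,fx=3.5,fy=3.5,interpolation=2))
m=cv2.inRange(hsv,(15,165,60),(30,255,255)); m[:80]=0;m[245:]=0;m[:,:235]=0;m[:,340:]=0
m=cv2.morphologyEx(m,cv2.MORPH_OPEN,np.ones((3,3)))
k=max(cv2.findContours(m,0,1)[0],key=cv2.contourArea)
r=cv2.minAreaRect(k);b=cv2.boxPoints(r);print(r,b)
p=onz(c,b,36);print(p.round(1),p.mean(0),np.linalg.norm(np.diff(p,axis=0),axis=1))
```

```text
(280, 170) [ 18 155 110]
(280, 115) [ 18 151 113]
(280, 101) [ 16 105 129]
(319, 170) [ 17 120 106]
(248, 170) [ 19  27 133]
(285, 236) [23 36 93]Traceback (most recent call last):
  File "<stdin>", line 9, in <module>
ValueError: max() iterable argument is empty
```

View pics/w1c.png

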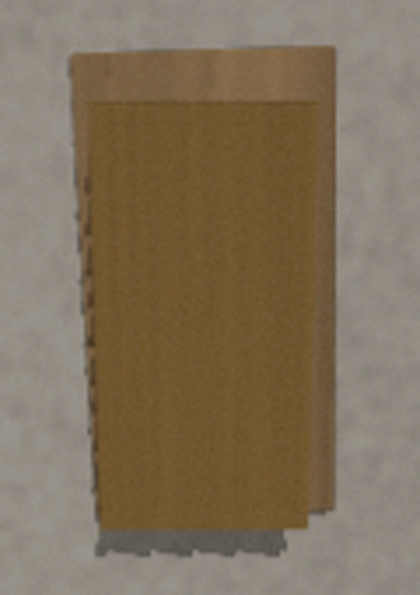

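Run:
```python
from h import *
import pickle
s,c=pickle.load(open("w1.pkl","rb"));im=cv2.imread("pics/w1.png")
im=cv2.GaussianBlur(im,(3,3),0)
hsv=cv2.cvtColor(im,cv2.COLOR_BGR2HSV)
m=cv2.inRange(hsv,(14,136,50),(30,255,255)); m[:80]=0;m[245:]=0;m[:,:235]=0;m[:,340:]=0
m=cv2.morphologyEx(m,cv2.MORPH_OPEN,np.ones((3,3)))
m=cv2.morphologyEx(m,cv2.MORPH_CLOSE,np.ones((5,5)))
k=max(cv2.findContours(m,0,1)[0],key=cv2.contourArea)
r=cv2.minAreaRect(k);b=cv2.boxPoints(r);print(r,b)
q=cv2.approxPolyDP(k,8,True).reshape(-1,2);print(q)
o=np.zeros_like(im)
cv2.imwrite("pics/w1m.png",m[80:250,225:345])
for bb in (b,q):
    p=onz(c,bb,36);print(p.round(1),p.mean(0),np.linalg.norm(np.diff(p,axis=0),axis=1))
# edge fits: rows
L=[];Rr=[]
for v in range(125,225,4):
    u=np.where(m[v])[0];L.append((u.min()-.5,v));Rr.append((u.max()+.5,v))
for E in (L,Rr):
    p=onz(c,E,36);f=np.polyfit(p[:,1],p[:,0],1);print("edge slope",f,np.std(np.polyval(f,p[:,1])-p[:,0]), np.polyval(f,-355))
```

```text
((283.0, 169.0), (120.0, 64.0), 90.0) [[251. 109.]
 [315. 109.]
 [315. 229.]
 [251. 229.]]
[[251 110]
 [255 229]
 [311 229]
 [315 110]]
[[ 489.5 -300.4   36. ]
 [ 546.9 -290.6   36. ]
 [ 569.9 -405.8   36. ]
 [ 506.3 -416.7   36. ]] [ 528.13879775 -353.39386179   36.        ] [ 58.24372251 117.48619676  64.5420818 ]
[[ 489.6 -301.3   36. ]
 [ 510.3 -416.    36. ]
 [ 565.9 -406.5   36. ]
 [ 547.1 -291.5   36. ]] [ 528.21392688 -353.83029898   36.        ] [116.56843015  56.46804918 116.55335008]
edge slope [-1.76778905e-01  4.34988826e+02] 0.33574140145102993 497.74533730561643
edge slope [-1.71105717e-01  4.97377890e+02] 0.26630837904286475 558.1204198692856
```

Call:
play_rows(
  deltas=[-0.003,0,0,0.04,0,-0.0017,0,-0.003,0,0,0.09,0,-0.0017,0,-0.003,0,0,0.14,0,-0.0017,0,-0.003,0,0,0.18,0,-0.0017,0,-0.003,0,0,0.205,0,-0.0017,0,-0.003,0,0,0.2155,0,-0.0017,0,-0.003,0,0,0.2155,0,-0.0017,0],
)

```text
time_s: 2.58
ee_pos: [527.6, -354.4, 15.8]
eef_rot: [[-0.001, 0.985, 0.171], [0.0, 0.171, -0.985], [-1.0, -0.0, -0.0]]
wrist_force: [-0.2, -0.0, -0.5]
opening: 0.997
```

Run:
```python
from h import *
s=get_state();print(s["time_s"],s["ee_pos"],s["wrist_force"])
cv2.imwrite("pics/w2.png",grab_frame("wrist"));im=grab_frame("side");cv2.imwrite("pics/s2.png",cv2.resize(im[110:230,260:420],None,fx=4,fy=4,interpolation=2))
```

```text
2.575 [ 527.59361799 -354.38415826   15.7641259 ] [-0.2127871  -0.01102122 -0.46094086]
```

View pics/w2.png

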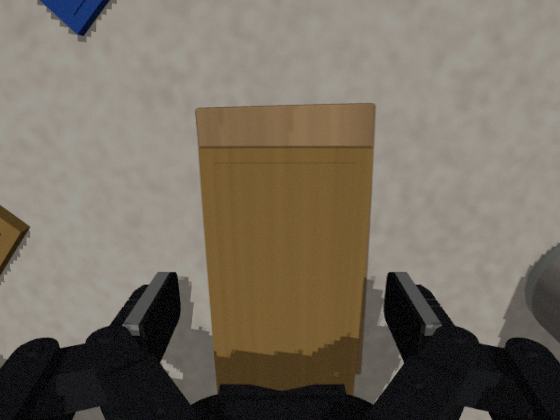

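View pics/s2.png

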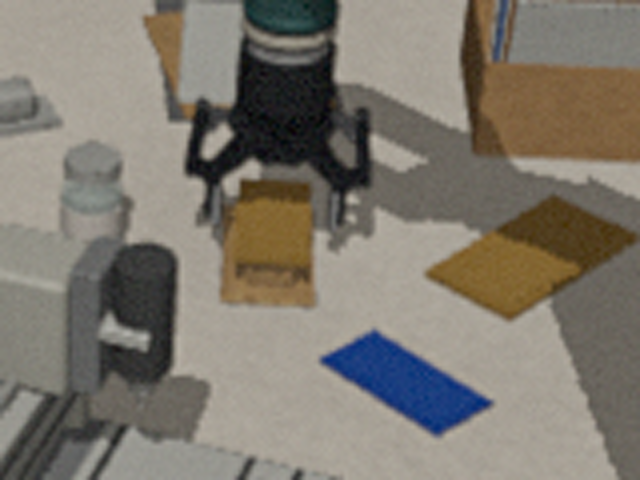

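Run:
```python
from h import *
s=get_state();c=calibration("wrist");R=np.array(s["eef_rot"]);p=s["ee_pos"]
for x in (0,-13,-25,-37,-50):
    for z in (-11,11): print(x,z,proj(c,[p+R@[x,-42.5,z],p+R@[x,42.5,z]]).round(0).tolist())
```

```text
0 -11 [[186.0, 253.0], [381.0, 253.0]]
0 11 [[190.0, 296.0], [376.0, 296.0]]
-13 -11 [[178.0, 267.0], [389.0, 267.0]]
-13 11 [[183.0, 313.0], [384.0, 313.0]]
-25 -11 [[169.0, 282.0], [398.0, 282.0]]
-25 11 [[175.0, 331.0], [392.0, 331.0]]
-37 -11 [[159.0, 300.0], [409.0, 300.0]]
-37 11 [[166.0, 353.0], [401.0, 352.0]]
-50 -11 [[146.0, 324.0], [422.0, 324.0]]
-50 11 [[155.0, 380.0], [413.0, 380.0]]
```

Call:
play_rows(
  deltas=[0,0,0,0.006,0,0,0,0,0,0,0.006,0,0,0.3,0,0,0,0.006,0,0,0.5,0,0,0,0.006,0,0,0.5,0,0,0,0.006,0,0,0.5,0,0,0,0.006,0,0,0.5],
  grip_force=50,
)

```text
time_s: 3.42
ee_pos: [528.8, -354.1, 10.4]
eef_rot: [[0.001, 0.985, 0.172], [-0.001, 0.172, -0.985], [-1.0, 0.001, 0.001]]
wrist_force: [-0.0, -0.0, 3.0]
opening: 0.684
```

Run:
```python
from h import *
s=get_state();print(s["time_s"],s["ee_pos"],s["wrist_force"],s["opening"])
cv2.imwrite("pics/w3.png",grab_frame("wrist"))
```

```text
3.425 [ 528.77806238 -354.05530313   10.43648525] [-0.00363653 -0.04664308  2.9990089 ] 0.6841731577587392
```

View pics/w3.png

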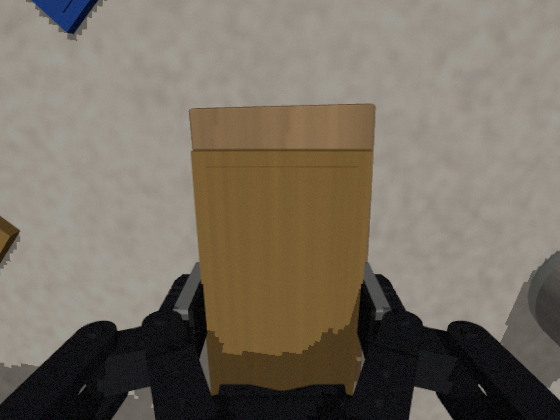

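Call:
play_rows(
  deltas=[0,0,0,-0.004,0,0,0.5,0,0,0,-0.02,0,0,0.5,0,0,0,-0.05,0,0,0.5,0,0,0,-0.08,0,0,0.5,0,0,0,-0.12,0,0,0.5,0,0,0,-0.16,0,0,0.5,0,0,0,-0.2,0,0,0.5,0,0,0,-0.24,0,0,0.5,0,0,0,-0.26,0,0,0.5,0,0,0,-0.26,0,0,0.5],
)

```text
time_s: 4.72
ee_pos: [528.7, -354.4, 272.9]
eef_rot: [[0.004, 0.985, 0.172], [-0.003, 0.172, -0.985], [-1.0, 0.003, 0.004]]
wrist_force: [-0.0, -1.1, -3.8]
opening: 0.689
```

Run:
```python
from h import *
s=get_state();print(s["time_s"],s["ee_pos"],s["wrist_force"],s["opening"])
cv2.imwrite("pics/w4.png",grab_frame("wrist"))
print(delta(s["eef_rot"],s["ee_pos"],down(-0.095),[544,13,270]))
```

```text
4.725 [ 528.72400243 -354.37054111  272.89562121] [-0.03022736 -1.10457147 -3.76104022] 0.6888246269165086
(array([ 0.2678,  0.0036, -0.0037]), array([ 0.0017,  0.0782, -0.3593]))
```

View pics/w4.png

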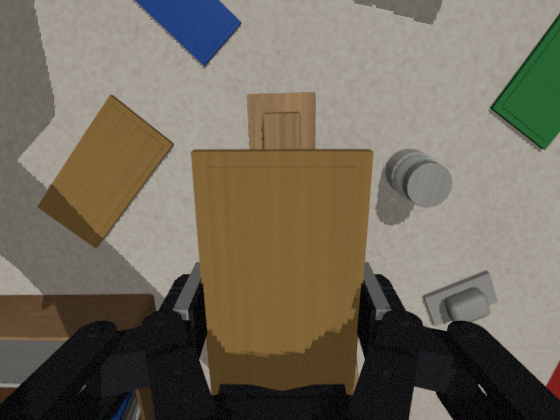

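Call:
play_rows(
  deltas=[0.02,0,0,0,0.003,-0.015,0.5,0.05,0,0,0,0.01,-0.05,0.5,0.08,0.001,-0.001,0,0.02,-0.095,0.5,0.12,0.001,-0.001,0,0.032,-0.145,0.5,0.16,0.002,-0.002,0,0.042,-0.195,0.5,0.2,0.003,-0.003,0,0.054,-0.245,0.5,0.24,0.0036,-0.0037,0,0.065,-0.295,0.5,0.268,0.0036,-0.0037,0,0.074,-0.34,0.5,0.268,0.0036,-0.0037,0,0.078,-0.359,0.5,0.268,0.0036,-0.0037,0,0.078,-0.359,0.5],
)

```text
time_s: 6.02
ee_pos: [542.8, 13.9, 268.3]
eef_rot: [[-0.006, 0.996, -0.093], [0.003, -0.093, -0.996], [-1.0, -0.007, -0.002]]
wrist_force: [-0.0, -0.4, -3.4]
opening: 0.681
```

Run:
```python
from h import *
import pickle
s=get_state();c=calibration("wrist");im=grab_frame("wrist")
print(s["time_s"],s["ee_pos"],s["wrist_force"],s["opening"],np.array(s["eef_rot"]).round(4))
cv2.imwrite("pics/w5.png",im);pickle.dump((s,c),open("w5.pkl","wb"))
```

```text
6.025 [542.78076707  13.91562076 268.33979279] [-0.02326445 -0.36806261 -3.43286883] 0.6808865794373958 [[-0.0065  0.9957 -0.0927]
 [ 0.0028 -0.0926 -0.9957]
 [-1.     -0.0067 -0.0022]]
```

View pics/w5.png

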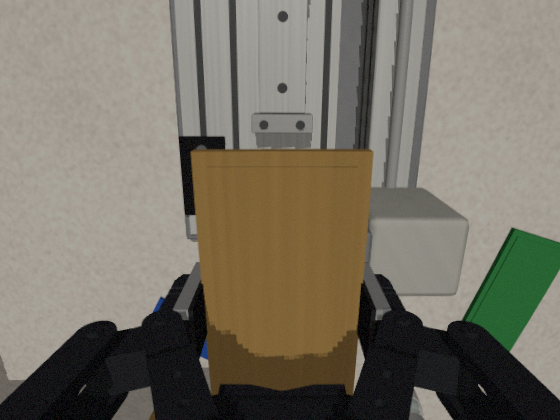

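Fence top is at (252–312, 113–133), with the rest bar above it (edges near cols 259 and 306, screws at (282,16) and (282,87)). I'll move on to see the jaw and bolt as well.

Call:
play_rows(
  deltas=[0,0,0,0,-0.001,-0.03,0.5,0,0,0,0,-0.001,-0.07,0.5,0,0,0,0,-0.001,-0.1,0.5,0,0,0,0,-0.001,-0.1,0.5,0,0,0,0,-0.001,-0.1,0.5],
)

```text
time_s: 6.7
ee_pos: [552.0, 111.1, 269.6]
eef_rot: [[-0.005, 0.995, -0.097], [0.002, -0.097, -0.995], [-1.0, -0.005, -0.002]]
wrist_force: [0.5, 0.4, -2.5]
opening: 0.686
```

Run:
```python
from h import *
import pickle
s=get_state();c=calibration("wrist");im=grab_frame("wrist")
print(s["time_s"],s["ee_pos"],s["wrist_force"],s["opening"],np.array(s["eef_rot"]).round(4))
cv2.imwrite("pics/w6.png",im);pickle.dump((s,c),open("w6.pkl","wb"))
a=cv2.imread("pics/w5.png")
cv2.imwrite("pics/w5c.png",cv2.resize(a[0:150,200:400],None,fx=4,fy=4,interpolation=2))
cv2.imwrite("pics/w6c.png",cv2.resize(im[0:150,200:400],None,fx=4,fy=4,interpolation=2))
```

```text
6.7 [552.01443312 111.07015322 269.64917704] [ 0.45197088  0.43066117 -2.48775441] 0.6864811629064967 [[-0.0046  0.9953 -0.0968]
 [ 0.0021 -0.0968 -0.9953]
 [-1.     -0.0047 -0.0016]]
```

View pics/w5c.png

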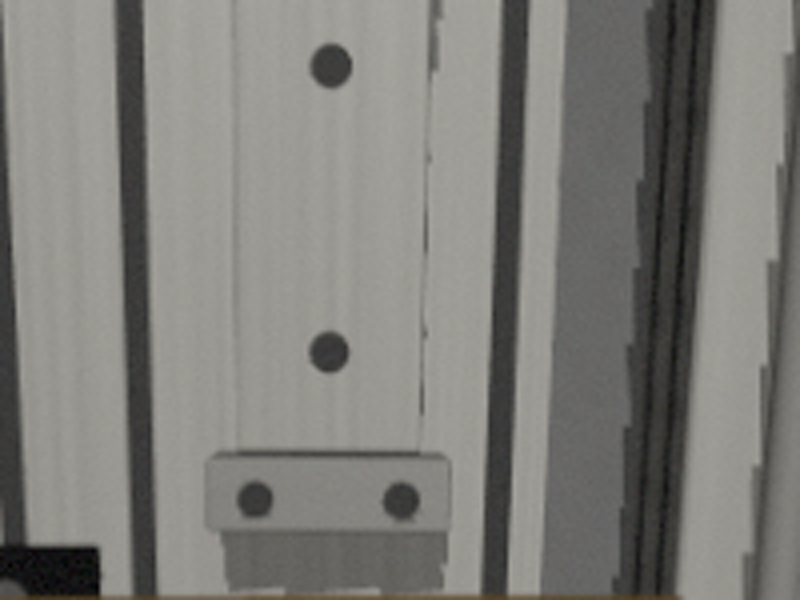

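View pics/w6c.png

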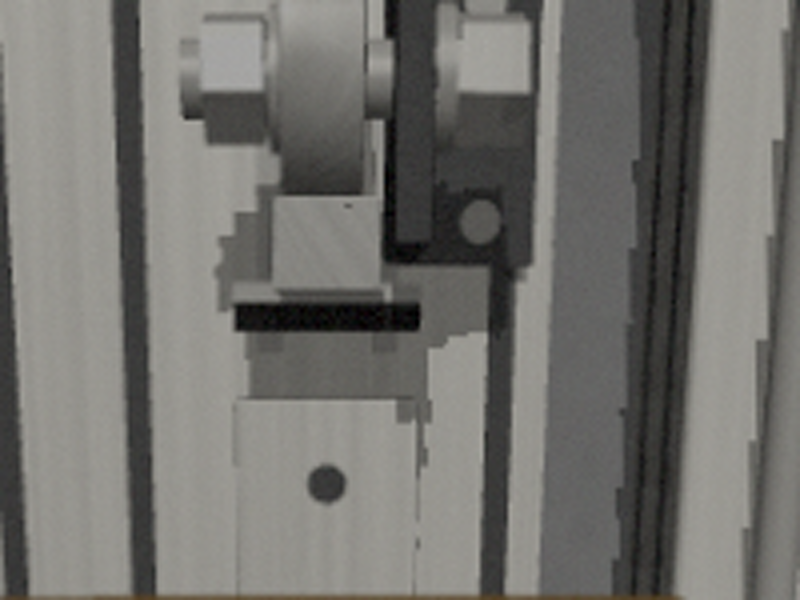

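The w6 crop shows pad face at crop (235–420, 303–330), the rest's end edge at row 400, the bracket top at (395–435, 0–240), and the hex head behind it at (458–530, 15–145). Now to convert these to world positions.

Run:
```python
from h import *
import pickle
def w(n): return pickle.load(open(n+".pkl","rb"))
s5,c5=w("w5");s6,c6=w("w6")
cr=lambda l:np.array(l,float)/4+[200,0]-0.375
# rest edges
L5=onz(c5,cr([[235,100],[238,440]]),40);R5=onz(c5,cr([[428,100],[420,440]]),40)
L6=onz(c6,cr([[236,410],[240,590]]),40);R6=onz(c6,cr([[418,410],[415,590]]),40)
for L,R in((L5,R5),(L6,R6)):
    print("L",L.round(1).tolist(),"R",R.round(1).tolist())
print("screws5",onz(c5,cr([[331,65],[329,352]]),40).round(1)," 6",onz(c6,cr([[326,484]]),40).round(1))
f=onz(c5,cr([[206,458],[450,458],[206,530],[448,530]]),50);print("fence",f.round(1),np.linalg.norm(f[0]-f[1]))
print("rest end",onz(c6,cr([[237,399],[416,399]]),40).round(1))
print("jaw pad top edges z?",onz(c6,cr([[235,330],[420,330]]),55).round(1))
b=onz(c6,cr([[433,242],[396,242],[433,20],[396,20]]),97);print("bracket top",b.round(1))
print("hex top approx",onz(c6,cr([[460,15],[530,15],[460,95],[530,95]]),87).round(1))
print("beam front top edge",onz(c6,cr([[640,100],[630,500]]),90).round(1))
print("slots front",onz(c5,cr([[147,100],[155,560]]),20).round(1))
```

```text
L [[531.6, 152.9, 40.0], [523.7, 74.6, 40.0]] R [[577.0, 148.6, 40.0], [569.1, 70.4, 40.0]]
L [[533.9, 178.9, 40.0], [529.7, 134.0, 40.0]] R [[579.2, 174.5, 40.0], [574.8, 129.6, 40.0]]
screws5 [[554.9 158.3  40. ]
 [548.4  93.6  40. ]]  6 [[554.5 158.6  40. ]]
fence [[516.2  71.6  50. ]
 [575.6  66.1  50. ]
 [514.1  54.2  50. ]
 [573.9  48.7  50. ]] 59.65299746289561
rest end [[534.5 181.5  40. ]
 [578.9 177.2  40. ]]
jaw pad top edges z? [[536.8 197.7  55. ]
 [580.3 193.4  55. ]]
bracket top [[581.9 210.   97. ]
 [574.4 210.8  97. ]
 [585.2 251.7  97. ]
 [578.  252.4  97. ]]
hex top approx [[591.6 254.1  87. ]
 [605.9 252.8  87. ]
 [590.5 238.9  87. ]
 [604.9 237.6  87. ]]
beam front top edge [[627.  234.2  90. ]
 [621.5 153.1  90. ]]
slots front [[508.8 158.3  20. ]
 [496.4  44.3  20. ]]
```

Run:
```python
from h import *
import pickle
s6,c6=pickle.load(open("w6.pkl","rb"));im=cv2.imread("pics/w6.png")
cv2.imwrite("pics/w6d.png",cv2.resize(im[130:280,180:390],None,fx=3.8,fy=3.8,interpolation=2))
t=calibration("top")
print("top fence face",onz(t,np.array([[425,268],[422,350]])/4+[155,140],50).round(1))
O=np.array([552,128.9]);a=-0.097;X=np.array([np.cos(a),np.sin(a)]);Y=np.array([-np.sin(a),np.cos(a)])
P=lambda x,y,z:np.r_[O+x*X+y*Y,z]
T0=cv2.imread("pics/top0.png")
for n,q in dict(f1=P(-30,-60,50),f2=P(30,-60,50),c1=P(-115,-210,20),c2=P(-115,190,20),c3=P(155,190,0),h1=P(-5,-119,200),h2=P(-5,-181,200)).items():
    u=proj(t,q)[0];print(n,u.round(1));cv2.circle(T0,tuple(np.round(u).astype(int)),1,(0,0,255),-1)
cv2.imwrite("pics/t0c.png",cv2.resize(T0[140:280,155:355],None,fx=4,fy=4,interpolation=0))
```

```text
top fence face [[568.8  65.4  50. ]
 [515.4  67.2  50. ]]
f1 [258.6 227.2]
f2 [260.9 204.2]
c1 [312.9 265.2]
c2 [162.8 250.7]
c3 [176.3 152.6]
h1 [280.7 215.4]
h2 [307.8 217.9]
```

View pics/t0c.png

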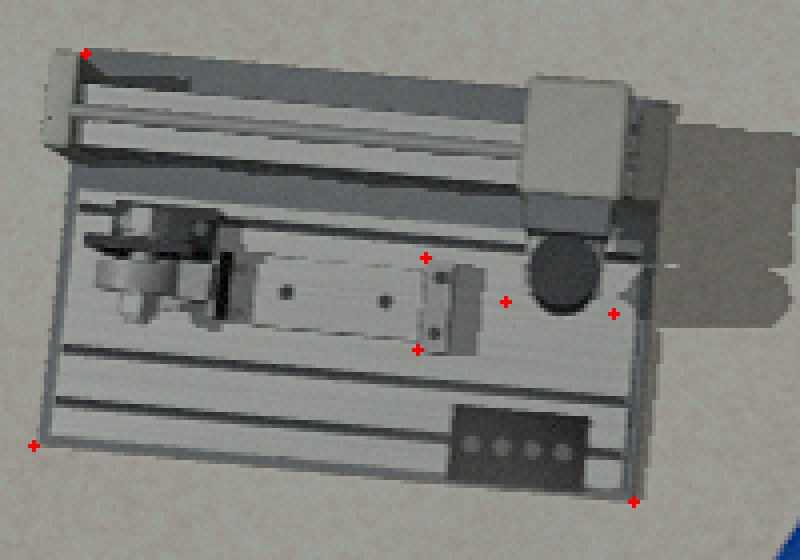

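View pics/w6d.png

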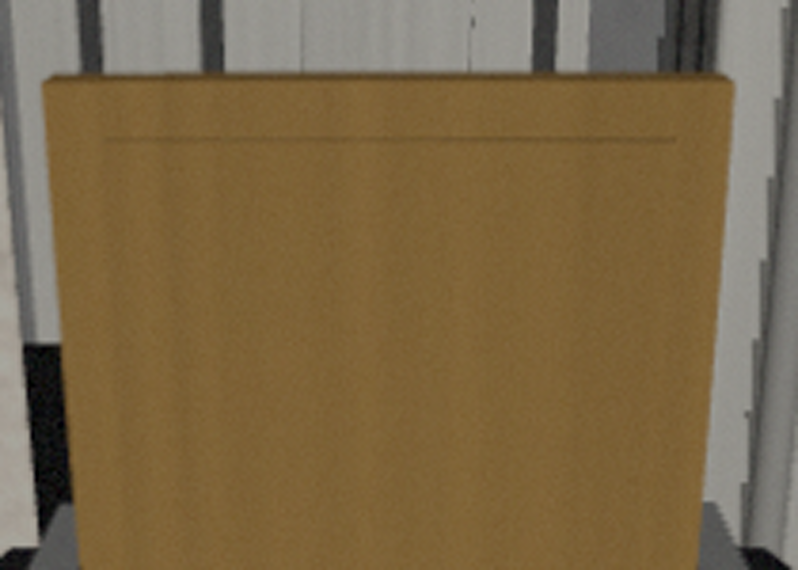

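Run:
```python
from h import *
import pickle
s,c=pickle.load(open("w6.pkl","rb"));R=np.array(s["eef_rot"]);p=np.array(s["ee_pos"])
cr=lambda l:np.array(l,float)/3.8+[180,130]-.37
for dz in (24,25.5,27):
    q=onz(c,cr([[45,82],[733,82],[75,400],[704,400]]),p[2]+dz);
    print(dz,np.linalg.norm(q[0]-q[1]),((q-p)@R).round(1).tolist())
```

```text
24 59.90162241988228 [[-23.8, -30.5, -59.4], [-24.0, 29.4, -59.5], [-23.8, -30.0, -29.5], [-24.1, 29.0, -29.6]]
25.5 59.14025017649815 [[-25.3, -30.1, -59.7], [-25.5, 29.1, -59.7], [-25.3, -29.6, -30.1], [-25.6, 28.6, -30.2]]
27 58.37887793311392 [[-26.8, -29.7, -60.0], [-27.0, 28.7, -60.0], [-26.8, -29.2, -30.7], [-27.1, 28.3, -30.8]]
```

Run:
```python
from h import *
s=get_state();print(s["ee_pos"])
print(delta(s["eef_rot"],s["ee_pos"],down(-0.097),[552.4,128.5,45]))
```

```text
[552.01754878 111.06077389 269.79528886]
(array([-0.0002, -0.0019,  0.0045]), array([ 0.2248, -0.0003, -0.017 ]))
```

Call:
play_rows(
  deltas=[0,-0.002,0.0045,0.01,0,-0.01,0.5,0,-0.002,0.0045,0.03,0,-0.017,0.5,0,-0.002,0.0045,0.06,0,-0.017,0.5,0,-0.002,0.0045,0.1,0,-0.017,0.5,0,-0.002,0.0045,0.14,0,-0.017,0.5,0,-0.002,0.0045,0.175,0,-0.017,0.5,0,-0.002,0.0045,0.2,0,-0.017,0.5,0,-0.002,0.0045,0.218,0,-0.017,0.5,0,-0.002,0.0045,0.2248,0,-0.017,0.5,0,-0.002,0.0045,0.2248,0,-0.017,0.5],
)

```text
time_s: 8.0
ee_pos: [552.8, 130.5, 45.5]
eef_rot: [[0.001, 0.995, -0.095], [0.001, -0.095, -0.995], [-1.0, 0.001, -0.001]]
wrist_force: [0.3, 0.3, -3.0]
opening: 0.69
```

Run:
```python
from h import *
import pickle
s=get_state();c=calibration("wrist");im=grab_frame("wrist")
print(s["time_s"],s["ee_pos"],s["wrist_force"],s["opening"],np.array(s["eef_rot"]).round(4))
cv2.imwrite("pics/w7.png",im);pickle.dump((s,c),open("w7.pkl","wb"))
a=grab_frame("side");cv2.imwrite("pics/s7.png",cv2.resize(a[190:340,180:360],None,fx=4,fy=4,interpolation=2))
print(delta(s["eef_rot"],s["ee_pos"],down(-0.097),[552.4,128.5,21]))
```

```text
8.0 [552.77724149 130.4551416   45.47014355] [ 0.3352048   0.31912311 -3.03594492] 0.6898296550520188 [[ 7.000e-04  9.955e-01 -9.500e-02]
 [ 9.000e-04 -9.500e-02 -9.955e-01]
 [-1.000e+00  6.000e-04 -1.000e-03]]
(array([ 0.0018, -0.001 , -0.0006]), array([ 0.0245, -0.0002,  0.002 ]))
```

View pics/w7.png

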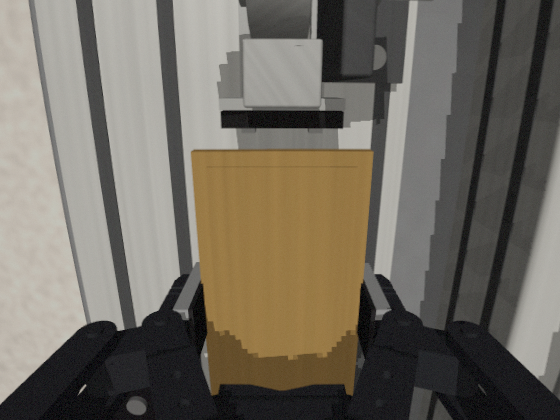

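View pics/s7.png

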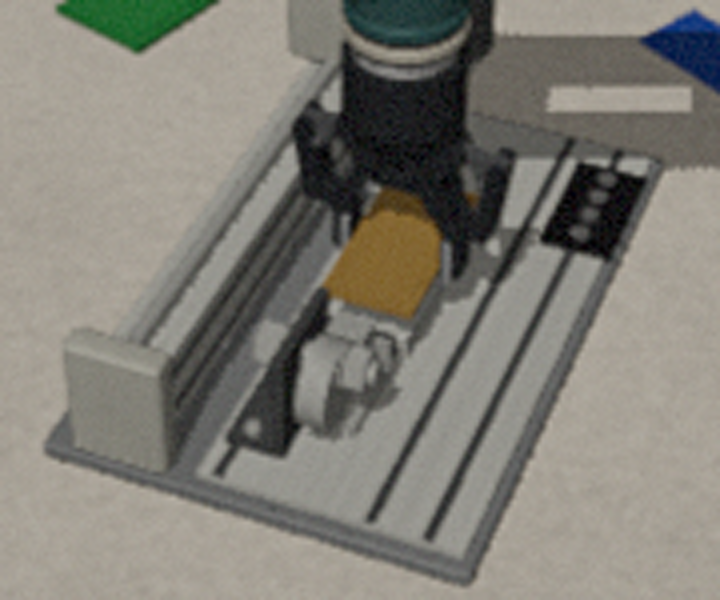

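Run:
```python
from h import *
import pickle
s,c=pickle.load(open("w7.pkl","rb"));R=np.array(s["eef_rot"]);p=np.array(s["ee_pos"])
im=cv2.imread("pics/w7.png");cv2.imwrite("pics/w7c.png",cv2.resize(im[20:180,180:390],None,fx=3.8,fy=3.8,interpolation=2))
Y=np.array([.0968,.9953])
for z in (55,57,59):
    q=onz(c,[[221,128],[343,128]],z);print(z,np.linalg.norm(q[1]-q[0]),q.round(1).tolist(),(q.mean(0)-p)[:2]@Y)
q=onz(c,[[192,151.5],[373,151.5]],p[2]+25);print((q.mean(0)-p)[:2]@Y)
```

```text
55 44.378982876732174 [[536.4, 197.8, 55.0], [580.6, 193.6, 55.0]] 65.46136020162727
57 43.70886931455836 [[536.8, 198.0, 57.0], [580.3, 193.8, 57.0]] 65.6725287546459
59 43.038755752384446 [[537.1, 198.1, 59.0], [580.0, 194.0, 59.0]] 65.88369730766453
59.531326517230326
```

View pics/w7c.png

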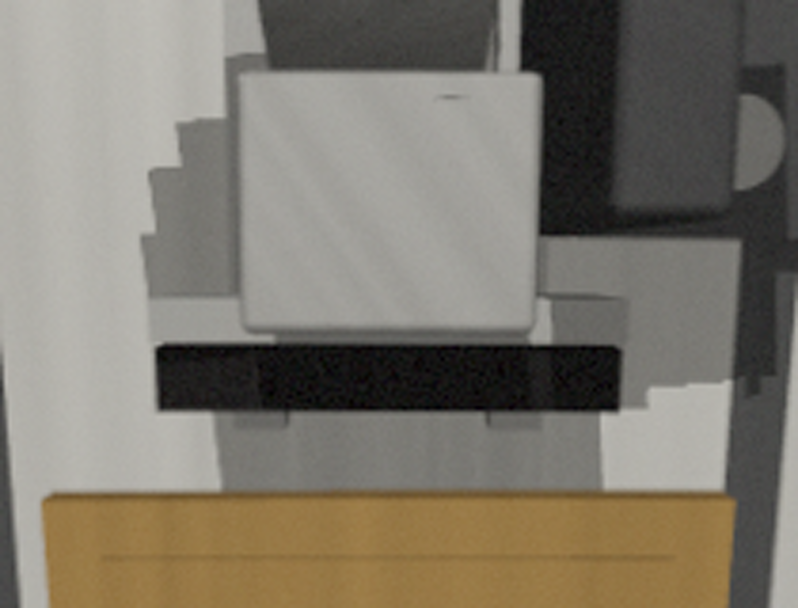

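Call:
play_rows(
  deltas=[0.001,-0.001,0,0,0,-0.0023,0.5,0.001,-0.001,0,0.01,0,-0.0023,0.5,0.001,-0.001,0,0.019,0,-0.0023,0.5,0.001,-0.001,0,0.023,0,-0.0023,0.5,0.001,-0.001,0,0.0245,0,-0.0023,0.5,0.001,-0.001,0,0.0245,0,-0.0023,0.5],
)

```text
time_s: 8.85
ee_pos: [552.9, 132.8, 20.8]
eef_rot: [[0.0, 0.995, -0.096], [-0.0, -0.096, -0.995], [-1.0, 0.0, -0.0]]
wrist_force: [-0.3, 0.5, -2.7]
opening: 0.685
```

Call:
play_rows(
  deltas=[0,0,0,0.0005,0,0,0.5,0,0,0,0.001,0,0,0.5,0,0,0,0.001,0,0,0.5],
)

```text
time_s: 9.22
ee_pos: [552.9, 132.8, 20.0]
eef_rot: [[0.001, 0.995, -0.096], [-0.0, -0.096, -0.995], [-1.0, 0.001, -0.0]]
wrist_force: [0.4, 0.5, -2.6]
opening: 0.686
```

Run:
```python
from h import *
import pickle
s=get_state();c=calibration("wrist");im=grab_frame("wrist")
print(s["time_s"],s["ee_pos"],s["wrist_force"],s["opening"],np.array(s["eef_rot"]).round(4))
cv2.imwrite("pics/w8.png",im);pickle.dump((s,c),open("w8.pkl","wb"))
```

```text
9.225 [552.87171587 132.82369508  19.96621493] [ 0.37626482  0.53448547 -2.58908722] 0.6863234175718481 [[ 6.000e-04  9.954e-01 -9.580e-02]
 [-0.000e+00 -9.580e-02 -9.954e-01]
 [-1.000e+00  6.000e-04 -0.000e+00]]
```

View pics/w8.png

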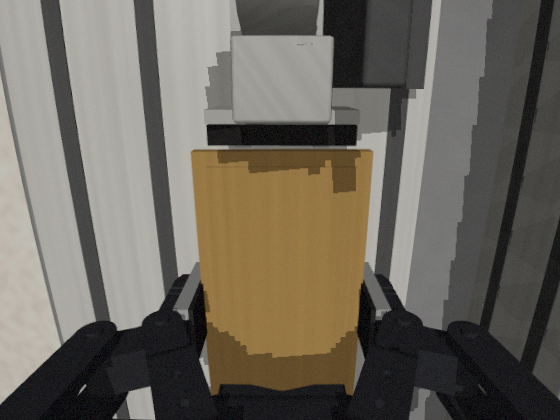

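Call:
play_rows(
  deltas=[0,0,0,0.0005,0,0,0.5,0,0,0,0.0005,0,0,0.5],
)

```text
time_s: 9.52
ee_pos: [552.9, 132.8, 19.5]
eef_rot: [[0.001, 0.995, -0.096], [-0.0, -0.096, -0.995], [-1.0, 0.001, -0.0]]
wrist_force: [0.2, 0.8, -1.7]
opening: 0.686
```

Call:
play_rows(
  deltas=[0,0,0,0.0005,0,0,0.5,0,0,0,0.0005,0,0,0.5],
)

```text
time_s: 9.78
ee_pos: [552.9, 132.8, 19.4]
eef_rot: [[0.001, 0.995, -0.096], [-0.0, -0.096, -0.995], [-1.0, 0.001, -0.0]]
wrist_force: [-1.8, -0.3, 1.5]
opening: 0.689
```

Contact is felt at TCP z 19.4, which matches the prediction. Releasing.

Call:
play_rows(
  deltas=[0,0,0,0,0,0,0.3,0,0,0,0,0,0,0.2,0,0,0,0,0,0,0.1,0,0,0,0,0,0,0,0,0,0,0,0,0,0],
)

```text
time_s: 10.4
ee_pos: [552.9, 132.8, 18.9]
eef_rot: [[0.001, 0.995, -0.096], [0.0, -0.096, -0.995], [-1.0, 0.001, -0.0]]
wrist_force: [0.2, -0.6, -0.0]
opening: 0.998
```

Run:
```python
from h import *
import pickle
s=get_state();c=calibration("wrist");im=grab_frame("wrist")
print(s["time_s"],s["ee_pos"],s["wrist_force"],s["opening"])
cv2.imwrite("pics/w9.png",im);pickle.dump((s,c),open("w9.pkl","wb"))
```

```text
10.4 [552.90482047 132.83001685  18.91317497] [ 0.2156891  -0.56501838 -0.0355249 ] 0.9976223255433755
```

View pics/w9.png

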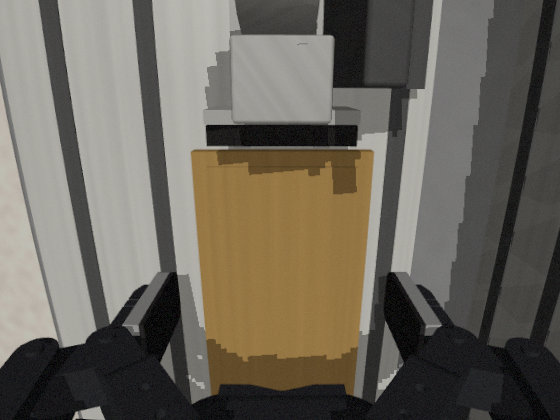

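Call:
play_rows(
  deltas=[0,0,0,-0.01,0,0,0,0,0,0,-0.04,0,0,0,0,0,0,-0.08,0,0,0,0,0,0,-0.13,0,0,0,0,0,0,-0.18,0,0,0,0,0,0,-0.21,0,0,0,0,0,0,-0.21,0,0,0],
)

```text
time_s: 11.32
ee_pos: [554.4, 133.0, 233.6]
eef_rot: [[0.009, 0.995, -0.096], [0.001, -0.096, -0.995], [-1.0, 0.009, -0.002]]
wrist_force: [-0.1, -0.5, 0.1]
opening: 0.997
```

Run:
```python
from h import *
import pickle
s=get_state();c=calibration("wrist");im=grab_frame("wrist")
print(s["time_s"],s["ee_pos"],s["wrist_force"],s["opening"])
cv2.imwrite("pics/w10.png",im);pickle.dump((s,c),open("w10.pkl","wb"))
print(delta(s["eef_rot"],s["ee_pos"],down(-0.097+np.pi/2),[590,235,229]))
```

```text
11.325 [554.36073119 133.04902465 233.5823191 ] [-0.05780568 -0.47942833  0.11121614] 0.9967250169198939
(array([-1.5698,  0.0053, -0.0084]), array([ 0.005 ,  0.0257, -0.1049]))
```

View pics/w10.png

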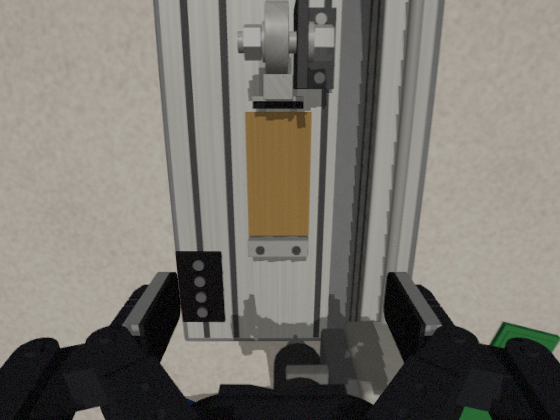

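The plate lies flat and square on the rest, (247–311, 111–235), with a sliver of gap to the pad. Turning the wrist and moving above the bolt now.

Call:
play_rows(
  deltas=[-0.15,0,0,0,0.002,-0.01,0,-0.31,0,0,0,0.005,-0.02,0,-0.47,0,0,0,0.008,-0.032,0.1,-0.63,0,0,0,0.01,-0.042,0.2,-0.79,0,0,0,0.013,-0.053,0.3,-0.95,0,0,0,0.016,-0.064,0.4,-1.11,0,0,0,0.018,-0.075,0.4,-1.27,0.003,-0.005,0.002,0.021,-0.085,0.4,-1.43,0.005,-0.008,0.005,0.024,-0.096,0.4,-1.57,0.005,-0.008,0.005,0.026,-0.105,0.4],
)

```text
time_s: 12.62
ee_pos: [587.8, 234.9, 220.6]
eef_rot: [[-0.013, 0.092, 0.996], [-0.003, 0.996, -0.092], [-1.0, -0.004, -0.013]]
wrist_force: [0.4, -0.1, -0.2]
opening: 0.6
```

Call:
play_rows(
  deltas=[0,0,0,0,0,0,0.4,0,0,0,0,0,0,0.4],
)

```text
time_s: 12.88
ee_pos: [588.2, 234.4, 222.6]
eef_rot: [[-0.01, 0.099, 0.995], [-0.002, 0.995, -0.099], [-1.0, -0.003, -0.01]]
wrist_force: [0.2, 0.5, 0.1]
opening: 0.597
```

Run:
```python
from h import *
import pickle
s=get_state();c=calibration("wrist");im=grab_frame("wrist")
print(s["time_s"],s["ee_pos"],s["qpos"],s["opening"],np.array(s["eef_rot"]).round(4))
cv2.imwrite("pics/w11.png",im);pickle.dump((s,c),open("w11.pkl","wb"))
```

```text
12.875 [588.17269315 234.41015542 222.56831962] [ 2.89253376e-01  2.83152019e-01  1.16022198e+00  9.43815511e-04
  1.70864755e+00 -1.18253792e+00] 0.5974004000706719 [[-0.0103  0.0987  0.9951]
 [-0.0021  0.9951 -0.0987]
 [-0.9999 -0.0031 -0.01  ]]
```

View pics/w11.png

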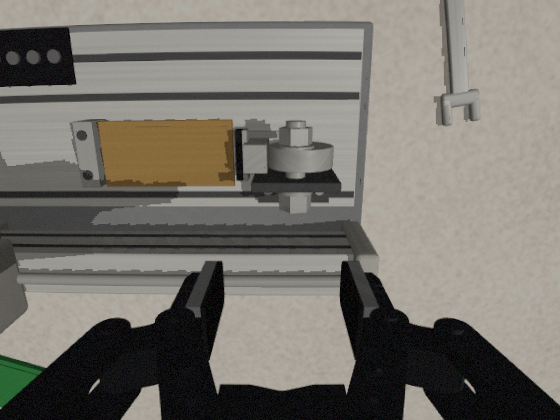

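Run:
```python
from h import *
im=cv2.imread("pics/w11.png")
cv2.imwrite("pics/w11c.png",cv2.resize(im[110:230,220:360],None,fx=5,fy=5,interpolation=2))
```

```text
(no output)
```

View pics/w11c.png

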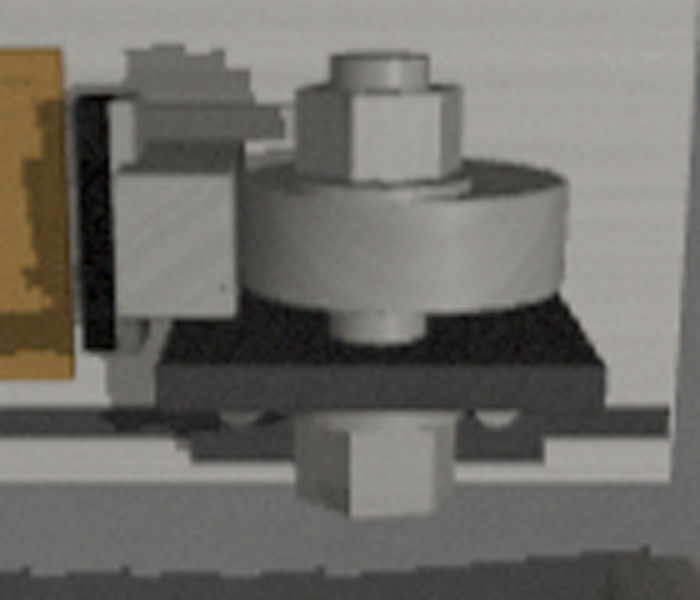

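Run:
```python
from h import *
import pickle
s,c=pickle.load(open("w11.pkl","rb"))
cr=lambda l:np.array(l,float)/5+[220,110]-.4
O=np.array([552,129.]);a=-0.097;X=np.array([np.cos(a),np.sin(a)]);Y=np.array([-np.sin(a),np.cos(a)])
rel=lambda q:np.c_[(q[:,:2]-O)@X,(q[:,:2]-O)@Y].round(1)
q=onz(c,cr([[156,409],[604,409],[156,365],[602,365]]),97);print(q.round(1),rel(q),np.linalg.norm(q[0]-q[1]))
q=onz(c,cr([[350,515],[435,515]]),87);print("hex rear",q.round(1),rel(q))
q=onz(c,cr([[350,430],[435,430]]),87);print("hex front?",q.round(1),rel(q))
q=onz(c,cr([[62,47],[74,379]]),45);print("plate near edge",q.round(1),rel(q))
q=onz(c,[[234,121],[99,122],[103,185],[236,186]],45);print("plate corners",rel(q))
q=onz(c,cr([[80,90],[86,350]]),57);print("pad face",rel(q))
```

```text
[[580.8 210.1  97. ]
 [587.6 279.2  97. ]
 [573.9 211.   97. ]
 [580.6 279.2  97. ]] [[ 20.8  83.5]
 [ 20.9 152.9]
 [ 13.8  83.7]
 [ 13.9 152.3]] 69.37402331124373
hex rear [[604.4 238.3  87. ]
 [605.8 252.1  87. ]] [[ 41.6 113.8]
 [ 41.6 127.7]]
hex front? [[590.  239.6  87. ]
 [591.4 253.2  87. ]] [[ 27.1 113.8]
 [ 27.2 127.4]]
plate near edge [[528.  195.6  45. ]
 [587.5 189.5  45. ]] [[-30.4  64. ]
 [ 29.5  63.7]]
plate corners [[-28.6  65.6]
 [-29.1 -54.9]
 [ 28.7 -59.7]
 [ 30.   65.1]]
pad face [[-24.1  68.4]
 [ 21.1  67.7]]
```

```bash
cat >> h.py <<'E'
MA=-0.097
MX=np.array([np.cos(MA),np.sin(MA),0]);MY=np.array([-np.sin(MA),np.cos(MA),0]);MZ=np.array([0,0,1.])
MO=np.array([551.8,129.,0])
BOLT=MO+34.4*MX+118.6*MY+75*MZ
def tool(l,back=0,dx=3.6,g=18.7):
    x=np.sin(l)*MY-np.cos(l)*MZ; y=np.cos(l)*MY+np.sin(l)*MZ
    return np.c_[x,y,MX], BOLT+dx*MX+(g-back)*x
def lean(R):
    x=np.array(R)[:,0]; return np.arctan2(x@MY,-x@MZ), x@MX
E
python3 - <<'E'
from h import *
s=get_state();print(BOLT)
R,p=tool(.35,110);print(p,delta(s["eef_rot"],s["ee_pos"],R,p))
E
```

```text
[597.52446003 243.71091384  75.        ]
[598.07555971 212.20285768 160.76472868] (array([-0.0033, -0.0088,  0.3527]), array([ 0.0622, -0.0209,  0.0125]))
```

Call:
play_rows(
  deltas=[0,-0.002,0.08,0.005,-0.006,0.004,0.4,0,-0.004,0.17,0.018,-0.012,0.008,0.4,0,-0.007,0.26,0.035,-0.018,0.012,0.4,-0.003,-0.009,0.353,0.05,-0.021,0.0125,0.4,-0.003,-0.009,0.353,0.062,-0.021,0.0125,0.4,-0.003,-0.009,0.353,0.062,-0.021,0.0125,0.4,-0.003,-0.009,0.353,0.062,-0.021,0.0125,0.4],
)

```text
time_s: 13.8
ee_pos: [599.0, 213.6, 163.0]
eef_rot: [[0.035, 0.087, 0.996], [0.342, 0.935, -0.094], [-0.939, 0.344, 0.003]]
wrist_force: [-0.3, 0.6, -0.1]
opening: 0.6
```

Run:
```python
from h import *
import pickle
s=get_state();c=calibration("wrist");im=grab_frame("wrist")
print(s["time_s"],s["ee_pos"],s["qpos"],s["opening"],lean(s["eef_rot"]))
cv2.imwrite("pics/w12.png",im);pickle.dump((s,c),open("w12.pkl","wb"))
R,p=tool(.35,0);print(p,delta(s["eef_rot"],s["ee_pos"],R,p))
```

```text
13.8 [599.01913513 213.61793232 162.98995375] [ 0.07770306  0.22189633  1.39295062  0.34702163  1.46744636 -1.42518491] 0.5997195863909865 (np.float64(0.35105667250598604), np.float64(0.002134704071508049))
[601.72854453 249.74430769  57.43373027] (array([ 0.0036,  0.0021, -0.0011]), array([ 0.1116, -0.0023, -0.001 ]))
```

View pics/w12.png

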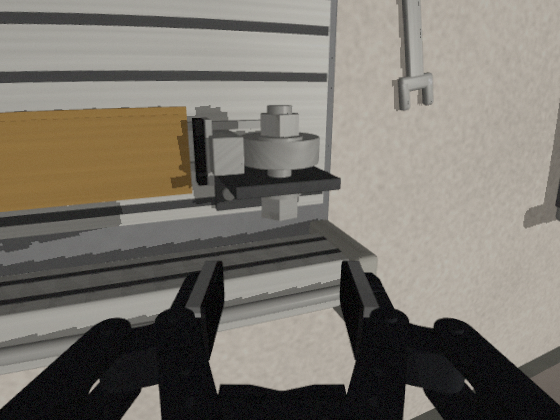

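Run:
```python
from h import *
im=cv2.imread("pics/w12.png")
cv2.imwrite("pics/w12c.png",cv2.resize(im[90:240,180:360],None,fx=4,fy=4,interpolation=2))
import pickle
s,c=pickle.load(open("w12.pkl","rb"))
cv=BOLT
for th in (0,.05,.1):
    P=[]
    for k in (-7.1,52.9,112.9,172.9):
        a=np.radians(k)-th
        P.append(BOLT+7.5*MX+13.86*(np.cos(a)*MY+np.sin(a)*MZ))
    print(th,((proj(c,P)-[180,90])*4).round(0).tolist())
P=[MO+22*MX+(118.6+k)*MY+97*MZ for k in(-35,35)];print(((proj(c,P)-[180,90])*4).round(0).tolist())
```

```text
0 [[468.0, 482.0], [467.0, 509.0], [394.0, 523.0], [325.0, 506.0]]
0.05 [[466.0, 481.0], [469.0, 508.0], [398.0, 523.0], [327.0, 508.0]]
0.1 [[464.0, 480.0], [471.0, 507.0], [402.0, 523.0], [329.0, 509.0]]
[[225.0, 441.0], [645.0, 398.0]]
```

View pics/w12c.png

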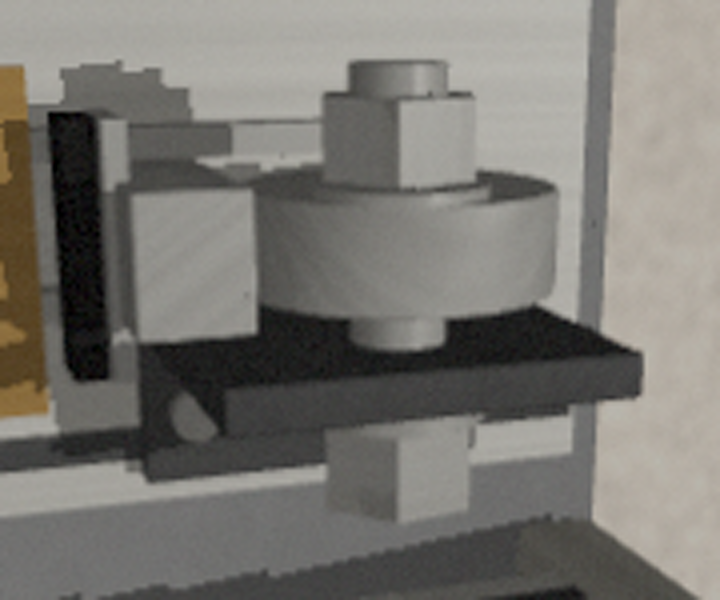

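Call:
play_rows(
  deltas=[0.004,0.002,-0.005,0.01,-0.0023,-0.001,0.4,0.004,0.002,-0.008,0.03,-0.0023,-0.001,0.4,0.004,0.002,-0.01,0.055,-0.0023,-0.001,0.4,0.004,0.002,-0.01,0.075,-0.0023,-0.001,0.4,0.004,0.002,-0.01,0.075,-0.0023,-0.001,0.4],
)

```text
time_s: 14.48
ee_pos: [598.0, 236.8, 87.1]
eef_rot: [[0.025, 0.094, 0.995], [0.332, 0.938, -0.097], [-0.943, 0.333, -0.008]]
wrist_force: [0.8, -0.7, -0.2]
opening: 0.6
```

Run:
```python
from h import *
s=get_state();c=calibration("wrist");im=grab_frame("wrist")
print(s["time_s"],s["ee_pos"],s["wrist_force"],s["opening"],lean(s["eef_rot"]))
cv2.imwrite("pics/w13.png",im)
a=grab_frame("side");cv2.imwrite("pics/s13.png",cv2.resize(a[170:350,160:380],None,fx=3.5,fy=3.3,interpolation=2))
R,p=tool(.34,0);print(p,delta(s["eef_rot"],s["ee_pos"],R,p))
```

```text
14.475 [597.96535249 236.77333554  87.14244277] [ 0.7950519  -0.68566589 -0.16129954] 0.6002568765762099 (np.float64(0.3396357893309271), np.float64(-0.0070435508566891614))
[601.71150119 249.56915456  57.37048775] (array([-0.0028, -0.007 ,  0.0004]), array([0.0324, 0.0024, 0.0027]))
```

View pics/w13.png

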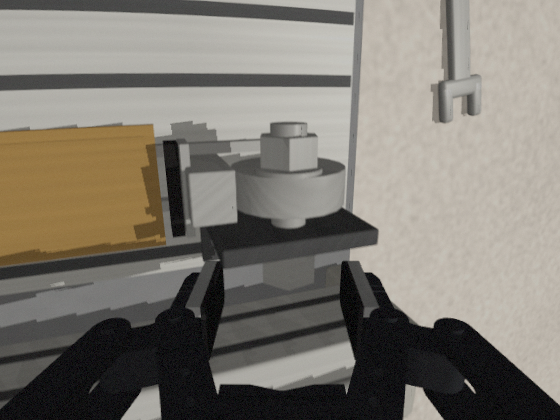

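View pics/s13.png

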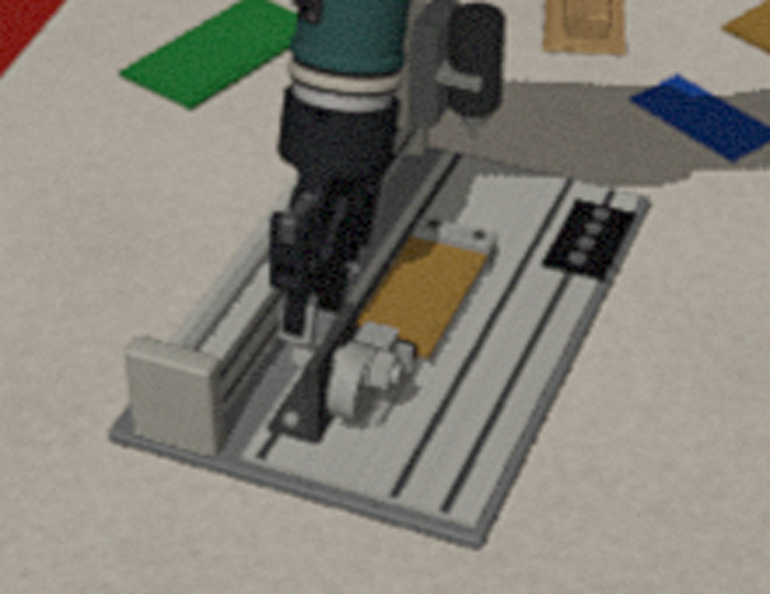

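Call:
play_rows(
  deltas=[-0.003,-0.007,0,0.0,0.0024,0.003,0.4,-0.003,-0.007,0,0.012,0.0024,0.003,0.4,-0.003,-0.007,0,0.024,0.0024,0.003,0.4,-0.003,-0.007,0,0.0315,0.0024,0.003,0.4,-0.003,-0.007,0,0.0315,0.0024,0.003,0.4],
)

```text
time_s: 15.2
ee_pos: [603.2, 248.8, 60.1]
eef_rot: [[0.036, 0.091, 0.995], [0.332, 0.938, -0.097], [-0.943, 0.334, 0.003]]
wrist_force: [-0.7, -0.3, 0.1]
opening: 0.604
```

Run:
```python
from h import *
s=get_state();c=calibration("wrist");im=grab_frame("wrist")
print(s["time_s"],s["ee_pos"],s["wrist_force"],s["opening"],lean(s["eef_rot"]))
cv2.imwrite("pics/w14.png",im)
R,p=tool(.34,0);print(p,delta(s["eef_rot"],s["ee_pos"],R,p))
```

```text
15.2 [603.23776226 248.82053115  60.11824699] [-0.66546099 -0.30684249  0.06194825] 0.6044410170732842 (np.float64(0.3403708384691975), np.float64(0.0032166171343758843))
[601.71150119 249.56915456  57.37048775] (array([ 0.0005,  0.0032, -0.0004]), array([ 0.0028, -0.0004, -0.0016]))
```

View pics/w14.png

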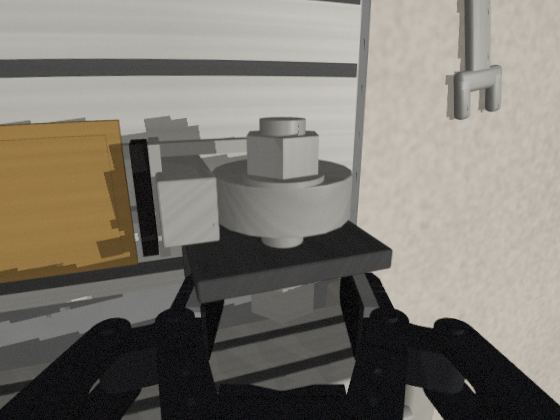

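Call:
play_rows(
  deltas=[0,0.002,0,0.0028,0,-0.001,0.4,0,0.002,0,0.0028,0,-0.001,0.5,0,0.002,0,0.0028,0,-0.001,0.65,0,0.002,0,0.0028,0,-0.001,0.8,0,0.002,0,0.0028,0,-0.001,0.9,0,0.002,0,0.0028,0,-0.001,0.9],
  grip_force=40,
)

```text
time_s: 16.0
ee_pos: [603.4, 249.2, 59.3]
eef_rot: [[0.036, 0.09, 0.995], [0.332, 0.938, -0.097], [-0.943, 0.334, 0.004]]
wrist_force: [-0.5, -3.3, 1.9]
opening: 0.27
```

Run:
```python
from h import *
s=get_state();c=calibration("wrist");im=grab_frame("wrist")
print(s["time_s"],s["ee_pos"],s["wrist_force"],s["moment"],s["opening"],lean(s["eef_rot"]))
cv2.imwrite("pics/w15.png",im)
R,p=tool(.34,0);print(p,delta(s["eef_rot"],s["ee_pos"],R,p))
```

```text
16.0 [603.37022627 249.18545304  59.29162674] [-0.5368986  -3.33262524  1.86603892] [-0.58891382  0.21474054  0.06709307] 0.269825001068128 (np.float64(0.34030517439710284), np.float64(0.004119938855198062))
[601.71150119 249.56915456  57.37048775] (array([ 0.001 ,  0.0041, -0.0003]), array([ 0.0019, -0.0004, -0.0017]))
```

View pics/w15.png

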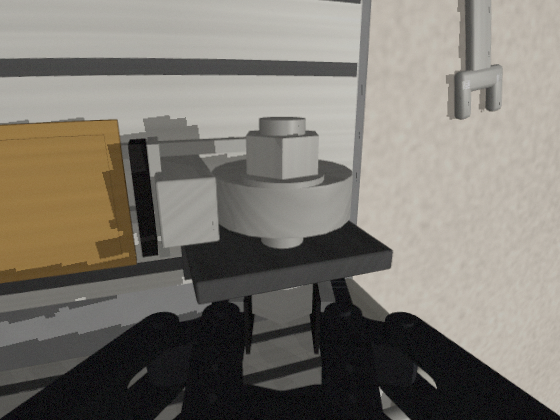

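Call:
play_rows(
  deltas=[0,0,-0.07,0,-0.0012,0,0.9,0,0,-0.14,-0.0002,-0.0023,0,0.9,0,0,-0.21,-0.0004,-0.0035,0,0.9,0,0,-0.28,-0.0007,-0.0046,0,0.9,0,0,-0.35,-0.001,-0.0058,0,0.9,0,0,-0.35,-0.001,-0.0058,0,0.9,0,0,-0.35,-0.001,-0.0058,0,0.9],
  grip_force=40,
)

```text
time_s: 16.92
ee_pos: [602.8, 243.4, 58.3]
eef_rot: [[0.003, 0.097, 0.995], [-0.011, 0.995, -0.097], [-1.0, -0.01, 0.004]]
wrist_force: [-0.4, -5.3, 3.1]
opening: 0.266
```

Run:
```python
from h import *
s=get_state();c=calibration("wrist");im=grab_frame("wrist")
print(s["time_s"],s["ee_pos"],s["wrist_force"],s["moment"],s["opening"],lean(s["eef_rot"]))
cv2.imwrite("pics/w16.png",im)
R,p=tool(-.01,0);print(p,delta(s["eef_rot"],s["ee_pos"],R,p))
```

```text
16.925 [602.80836211 243.44939509  58.31085887] [-0.43453463 -5.29722074  3.05838536] [-0.60445036  0.09300939  0.01461777] 0.26617611544403474 (np.float64(-0.01024973400918831), np.float64(0.004090165892973558))
[601.08942684 243.17614334  56.30093499] (array([-0.0002,  0.0041,  0.0002]), array([ 0.002 , -0.0004, -0.0017]))
```

View pics/w16.png

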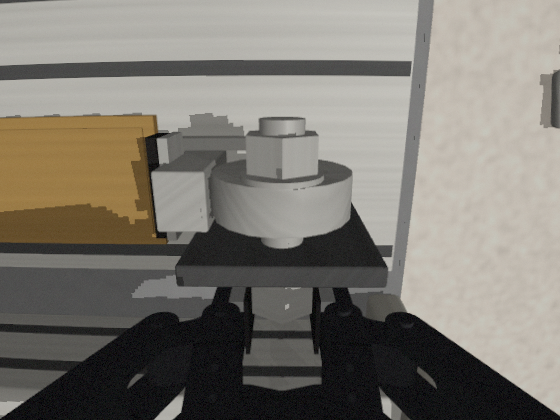

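Call:
play_rows(
  deltas=[0,0,-0.06,0,-0.001,0,0.9,0,0,-0.12,-0.0001,-0.002,0,0.9,0,0,-0.18,-0.0003,-0.003,0,0.9,0,0,-0.24,-0.0005,-0.004,0,0.9,0,0,-0.3,-0.0008,-0.005,0,0.9,0,0,-0.35,-0.001,-0.0058,0,0.9,0,0,-0.35,-0.001,-0.0058,0,0.9,0,0,-0.35,-0.001,-0.0058,0,0.9],
  grip_force=50,
)

```text
time_s: 17.98
ee_pos: [602.3, 237.8, 59.4]
eef_rot: [[-0.031, 0.093, 0.995], [-0.351, 0.931, -0.097], [-0.936, -0.352, 0.004]]
wrist_force: [-1.0, -3.8, 3.0]
opening: 0.266
```

Run:
```python
from h import *
s=get_state();c=calibration("wrist");im=grab_frame("wrist")
print(s["time_s"],s["ee_pos"],s["wrist_force"],s["moment"],s["opening"],lean(s["eef_rot"]))
cv2.imwrite("pics/w17.png",im)
a=grab_frame("top");cv2.imwrite("pics/t17.png",cv2.resize(a[140:280,155:355],None,fx=4,fy=4,interpolation=2))
a=grab_frame("side");cv2.imwrite("pics/s17.png",cv2.resize(a[170:350,160:380],None,fx=3.5,fy=3.3,interpolation=2))
R,p=tool(-.36,0);print(p,delta(s["eef_rot"],s["ee_pos"],R,p))
```

```text
17.975 [602.25553942 237.75503387  59.41348272] [-0.9846111  -3.76142411  3.0481384 ] [-0.51000559  0.07564841  0.1317262 ] 0.2660362058631076 (np.float64(-0.35964305928395834), np.float64(0.0035284639052863428))
[600.46954845 236.80569976  57.4987294 ] (array([-0.002 ,  0.0035, -0.0004]), array([ 0.0022, -0.0004, -0.0017]))
```

View pics/w17.png

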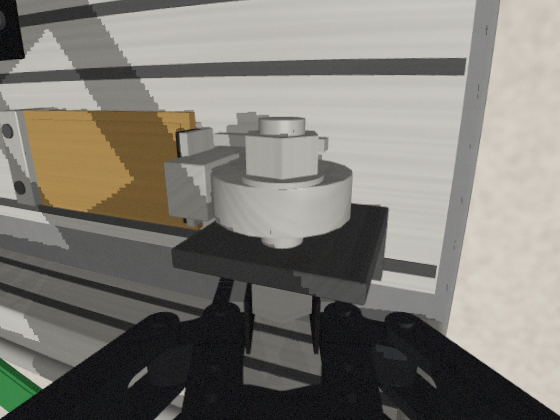

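View pics/t17.png

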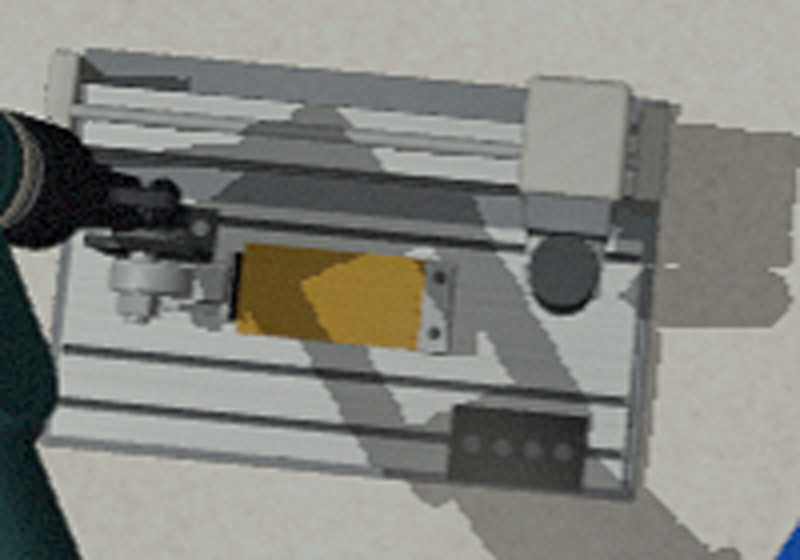

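View pics/s17.png

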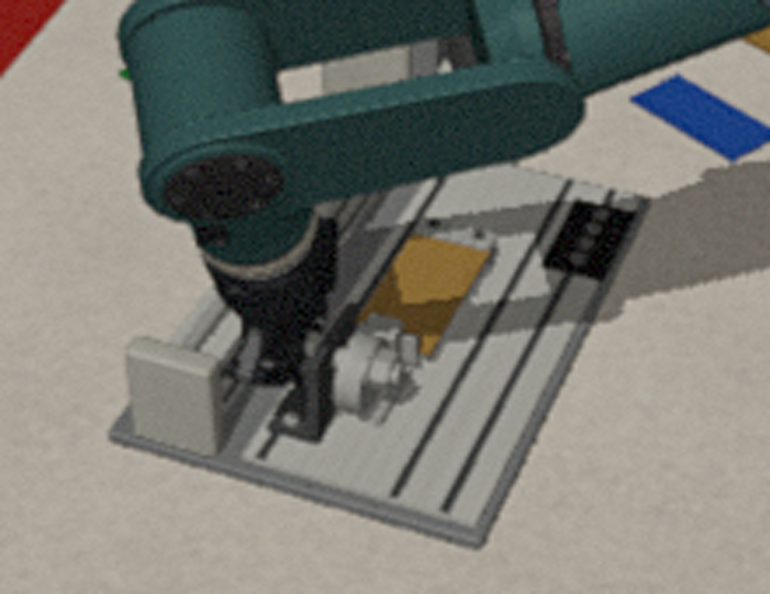

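Call:
play_rows(
  deltas=[0,0,-0.02,0,-0.0003,0,0.9,0,0,-0.04,0,-0.0007,0,0.9,0,0,-0.04,0,-0.0007,0,0.9,0,0,-0.04,0,-0.0007,0,0.9,0,0,-0.04,0,-0.0007,0,0.9,0,0,-0.04,0,-0.0007,0,0.9,0,0,-0.04,0,-0.0007,0,0.9,0,0,-0.04,0,-0.0007,0,0.9],
  grip_force=60,
)

```text
time_s: 19.12
ee_pos: [602.2, 237.1, 59.7]
eef_rot: [[-0.034, 0.091, 0.995], [-0.389, 0.916, -0.097], [-0.921, -0.39, 0.004]]
wrist_force: [-0.8, -6.1, 4.4]
opening: 0.267
```

Run:
```python
from h import *
s=get_state();c=calibration("wrist");im=grab_frame("wrist")
print(s["time_s"],s["ee_pos"],s["wrist_force"],s["moment"],s["opening"],lean(s["eef_rot"]),np.abs(s["joint_vel"]).max())
R=np.array(s["eef_rot"]);g=np.array(s["ee_pos"])-18.7*R[:,0];print("grasp-bolt",g-BOLT,np.linalg.norm(g-BOLT))
cv2.imwrite("pics/w18.png",im);cv2.imwrite("pics/w18c.png",cv2.resize(im[90:250,0:400],None,fx=2,fy=2,interpolation=2))
tools=[cv2.imread(f"pics/{n}.png")[110:250,170:370] for n in("w15","w16","w17","w18")]
cv2.imwrite("pics/cmp.png",cv2.resize(np.vstack([np.hstack(tools[:2]),np.hstack(tools[2:])]),None,fx=2,fy=2))
# plate/fence geometry
cc=[[28,112],[25,108]]
```

```text
19.125 [602.19064401 237.14786029  59.69306683] [-0.84902888 -6.12356211  4.43243328] [-0.61786848  0.09191303  0.12993973] 0.26703013566525996 (np.float64(-0.4006892124773034), np.float64(0.0037773675125227406)) 0.0018025663920883746
grasp-bolt [5.30228247 0.70344015 1.91176155] 5.680128494054113
```

View pics/w18c.png

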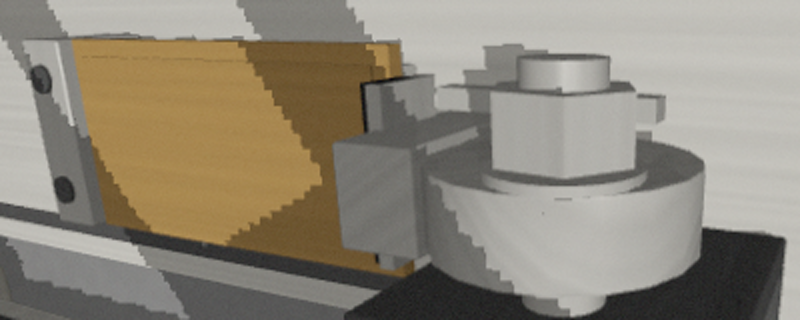

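View pics/cmp.png

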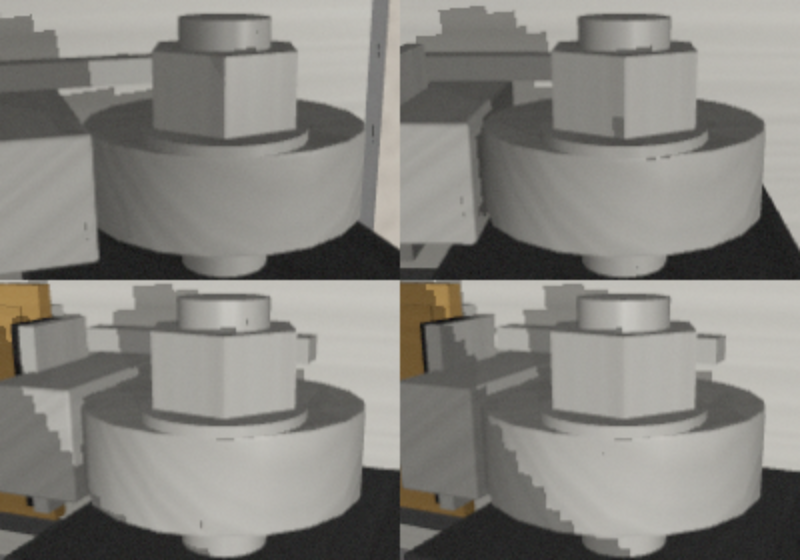

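The nut in front kept the same aspect in the wrist view through the whole turn, so the head turned with the fingers without slipping. The bolt is at about 0.8 rad, the plate is against the fence and the pad is on the plate. Handing in.

Run:
```python
from workcell import *
print(get_state()["time_s"]); print(sign_off()); s=get_state(); print(s["time_s"],s["wrist_force"],s["opening"])
```

```text
19.175
the job is handed in; nothing more can be done
None
the job is handed in; nothing more can be done
```

I lifted the small brass plate by its long edges and set it down on the rest between the fence and the open jaw. I then gripped the hidden hex head across its flats and turned it about 0.74 rad. I handed the job in at 19.2 s with the gripper still holding the head at a 60 N grip setting; no verdict was reported.

**Last checks before handing in:**
- **Bolt angle:** the gripper leaned -0.40 rad, which puts the bolt at about 0.80 rad. The front nut looked the same from the wrist throughout the turn, so the fingers did not slip on the head.
- **Grip:** the opening read 0.267, about 23 mm on the 24 mm head. The grasp point was about 6 mm from the head's centre.
- **Stillness and force:** the arm was still, with about 8 N on the wrist.
- **Plate:** the images show it flat and square, against the fence with the pad on its other end. The arm was clear of the plate, jaw, spanner and jar.

**Not measured:** pad and fence forces cannot be read directly. About 7 N at the pad is inferred from the bolt angle.

**One disagreement:** the rest bar's left end lies about 50 mm from the rest origin, not the 55 mm I first assumed. I located the rest from the fence, the bracket and the pad instead, which agreed to about 1 mm.

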